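# Load the sweets case at the market stall

### The job

Open the cream sweets case on the counter: press its release button, gently as the latch is brittle plastic, so that the lid springs up, then steady the rocking lid and swing it back, guiding it the whole way so that it does not fall onto its stop, until it leans there fully open and still. Then set the long pack of dumplings down flat, right way up, on the floor of the open case without dropping it, let go, and leave the lid open. Leave everything else on the counter as it is.

Things in the scene. Friction and masses are not known exactly. Their poses are not given: they have to be found in the camera images.
- warmer: The cream countertop sweets case, fixed: body 190 (x) x 200 (y) x 90 mm high, and before it (-x) a front deck 65 mm long, 66 mm high. Origin: underside, middle of the 190 x 200 body. Axes: +x from the deck to the hinge, y along the hinge, z up. The front wall is 95 mm in -x of the origin, the outer end of the deck 160 mm, the hinge 95 mm in +x.
- lid_hinge (a point): Middle of the lid's hinge line at the case's rear, 90.5 mm above the table. Axes as the case, not turning with the lid: +x is the way from the front to the hinge, y along the hinge line, z up. A sprung pin 35 mm before the hinge pushes the lid up from below.
- lid (a joint): Lid angle, rad: 0 shut and latched, grows as it swings up and back, 1.85 on its stop (16 degrees past upright). When unlatched, the sprung pin throws it to 0.95 to 1.25; it rocks and comes to rest at about 0.88. Above 0.9 the pin no longer carries it: let go, it falls back to the pin or, once past 1.57, falls onto its stop and stays there.
- lid_edge (a point): Middle of the lid's front edge, half-way through its thickness; moves with the lid. x points along the lid to the hinge, y along the edge, z out of the lid's outer face (up when shut). Lid: flat plate with a clear window, 190 mm from hinge to front edge, 200 mm wide, 10 mm thick, about 0.35 kg; its underside passes through the hinge line.
- button_top (a point): Where to press the release: a flat grey rocker pad, 40 (x) x 44 mm (y), over the front deck; this point is on its top, 92 mm above the table, 10 mm from its outer end, 237 mm in -x of the hinge. It tilts about a pivot 34 mm behind it and draws back the hook (109 mm high) on the lid's edge. Resists from 3 N; lid free at 8 mm (6 to 8 N); hard stop at 12 mm; springs back. Over 25 N breaks it.
- release (a joint): Button angle, rad: 0 at rest, about 0.22 lets the lid go, 0.36 at its hard stop.
- case_floor (a point): Middle of the case's inner floor, 30 mm above the table. The hollow is 134 (x) x 188 mm (y) and 60 mm deep, open at the top when the lid is up; axes as for lid_hinge.
- long_pack_center (a point): Centre of the long pack: a rigid closed pack, black tray below and clear cover above with five brown dumplings in a row, 130 (x) x 50 (y) x 45 mm (z), 0.13 to 0.25 kg, lying flat on the table; axes along its edges, z up. Too long to lie along the case's x: it lies in the case with its length along the case's y.
- square_pack_center (a point): Centre of another pack of the same make but square, 80 x 80 x 45 mm: not wanted, leave it.
- sauce: Amber bottle, 60 mm across, 170 mm high, origin at its foot. Leave it.
- sugar_jar: Glass jar, 80 mm across, 110 mm high, origin at its foot. Leave it.
- long_pack: The same long pack: its origin, at the centre of its underside.
Mind the look-alikes: they are no part of the job. What is shaped like the long_pack but red is not meant.

How it is judged:
By the outcome, as a careful person would: the job done as asked, in the order asked, and still so for the second after the job is handed in, with the robot touching nothing.
It also fails if it takes over 72 s, if anything falls off the work surface, if the arm or the gripper's body presses on something with over 40 N, if the wrist force passes 120 N, or if a joint passes its speed limit or range.

### The arm

A 7-joint arm with a two-finger parallel gripper is mounted at the origin on the work surface. World frame = base frame: x ahead of the robot, y to its left, z up, the work surface at z = 0. Lengths are in mm, angles in rad, forces in N, time in s.
With the tool pointing down it reaches from about 350 to 900 mm from the base axis. Payload 19.9 kg.
Tool frame: the origin (TCP) lies on the mounting face of the last link; the fingertips stand bot.finger_overhang ahead of it and the grasp point (between the pads) lies 155 mm ahead of it (bot.finger_overhang is the distance from the TCP to the fingertips, in mm); z points along the fingers, y is the direction in which the jaws open and shut (so a half turn about z gives the same grasp; the last joint's range is limited). The gripper opens to 85 mm and grips with 20 to 120 N. Pads are 22 mm wide; open, the fingers measure 114 mm over their backs; the gripper's body (76 mm by 85 mm) begins 54 mm behind the grasp point. The pads swing forward as they close: fully open they stand 13 mm farther back than shut.
Start: joints at [1.073, 0.417, -0.01, 1.614, 0.005, 1.111, -0.053], TCP at [275.679, -560.91, 404.66] pointing down, gripper open.
Joint ranges: [-2.81, 2.81], [-0.39, 2.02], [-1.27, 1.25], [0.06, 2.57], [-1.19, 4.33], [0.19, 2], [-2.82, 2.82]. Speed limits (rad/s): [1.89, 1.89, 2.39, 2.39, 3.01, 3.01, 3.01].

### API

Orientations are given as a unit quaternion [w, x, y, z].
In Python, from rig import bot gives the robot as it stands. The module is installed in compiled form; this text tells all that it offers.
- The arm moves only by the tool carry_out, never from a script. Its argument "targets" is a list that holds one entry, the list of rows, each a list of 5 numbers: the shift along the tool's x, y, z in mm, then the turn about the tool's z in rad, then the opening, from 0 (shut) to 1 (fully open). A call has 1 to 12 rows; each row shifts and turns the pose as measured when the row begins, along the tool's axes as they then stand; what a row does not reach is not made up. A row lasts 1/12 s, in which the tool goes at most 41.7 mm and 7.16 degrees, less where a joint would pass 70% of its speed; a pose out of reach is approached as far as the arm can. A call with a gripper value outside its range is refused whole. The fingers move at their own pace and stop on an object; "force" is the grip in N (left out, the last holds). Time passes only in rows, so rows that do not move let the fingers close. It gives the time, the measured TCP pose, the force and the opening at its end, in the units of the state.
- bot.observe(): the state, without advancing time (a new reading comes with each control period).
- bot.get_image(name): name is "scene" or "top" or "wrist"; returns the picture (480x640x3 uint8, red, green, blue); there is no depth.
- bot.camera_info(name): a dict with "vfov" (degrees; the focal length in pixels is half the picture's height over the tangent of half this angle, whatever the lens; pixels are square), "cx", "cy" (the principal point, pixels), "view" (4x4, takes a point from world to camera coordinates). Camera axes: x right, y up, looking along -z (the intrinsics and any distortion apply to the point x, -y, -z); pixel columns grow to the right and rows downward; lengths in mm; the calibration is good to about 2 mm. A picture is of the moment at which its call begins: read the wrist's pose just before it. camera_info takes no time and is no camera call; for the wrist camera it gives the pose at the moment of the call.
- bot.finish_job(): hands the job in, once; it reports no verdict.
The state is a dict: "time": time; "joint_positions": joint angles; "qd": joint speeds; "effort": joint torques, N m; "ee_pos": TCP position; "ee_rot": TCP orientation; "ft_force": force on the tool from outside, world axes, zero at the start; "wrist_torque": the same for the moment, N m; "finger_gap": opening from 0.0 (shut) to 1.0 (fully open).
Only numpy, scipy, OpenCV 4.12 (cv2) and the standard library are available. Lean on these libraries where they do the work, as an engineer would, in place of code of your own. Each camera call takes 0.05 s, during which the arm holds its last target.

## Working session

There is one attempt and no reset: what is moved stays moved. The work goes in short steps, Python scripts to look and compute and a tool call to move; the robot and the scene stay as the last step left them, time stands still between calls to the robot, and variables do not carry over. Pictures are saved under pics/ and viewed, and the job is handed in when it is done.

Besides the shell and the picture viewer there is one more tool, called after "Emit:" as a command line: name --argument value ..., lists and objects as JSON in quotes. carry_out: Moves the arm, as the interface text tells. Its arguments: {"type":"object","properties":{"targets":{"type":"array","items":{"type":"array","items":{"type":"array","items":{"type":"number"}}}},"force":{"type":"number"}},"required":["targets"]}

```bash
mkdir -p pics; python3 - <<'E'
from rig import bot
import cv2
s=bot.observe()
for k,v in s.items(): print(k,v)
print(bot.finger_overhang)
for n in ["scene","top","wrist"]:
    im=bot.get_image(n); cv2.imwrite(f"pics/{n}0.png",im[:,:,::-1]); print(n,bot.camera_info(n))
E
```

```text
time 0.0
joint_positions [ 1.0725056   0.41800724 -0.01031829  1.61415856  0.00471738  1.1107103
 -0.05300811]
qd [-0.00085724  0.00043034  0.00066691  0.00203439 -0.00022175 -0.00093215
  0.00080844]
effort [-2.38496774e-03 -8.64453006e+01  6.77163843e-01 -4.34899271e+01
  1.89640507e-02  7.42457021e-03 -2.35524453e-07]
ee_pos [ 275.62265092 -560.80050145  404.04586995]
ee_rot [-5.99950802e-04  9.74028304e-01  2.26425410e-01 -1.91994932e-04]
ft_force [-0.08019846 -0.17578226 -0.54960399]
wrist_torque [-0.00465756  0.05234287  0.02035242]
finger_gap 1.0020687389825857
173.4
scene {'vfov': 51.035744579913086, 'cx': 320.4597460440481, 'cy': 244.17957266563565, 'view': array([[ 5.61653358e-01,  8.27230193e-01,  1.53529414e-02,
        -2.77265721e+02],
       [-5.55598038e-01,  3.63347114e-01,  7.47856734e-01,
         2.34461482e+02],
       [ 6.13071223e-01, -4.28566310e-01,  6.63682600e-01,
        -1.62931032e+03],
       [ 0.00000000e+00,  0.00000000e+00,  0.00000000e+00,
         1.00000000e+00]])}
top {'vfov': 55.91855813800861, 'cx': 317.8349842314455, 'cy': 242.05284880885182, 'view': array([[-2.77108410e-02, -9.99612731e-01,  2.54912879e-03,
        -4.36557517e+01],
       [ 9.96423513e-01, -2.74186065e-02,  7.99274817e-02,
        -5.54830694e+02],
       [-7.98266347e-02,  4.75486960e-03,  9.96797422e-01,
        -1.11787928e+03],
       [ 0.00000000e+00,  0.00000000e+00,  0.00000000e+00,
         1.00000000e+00]])}
wrist {'vfov': 58.15295012499846, 'cx': 321.5091188802698, 'cy': 244.19455124109254, 'view': array([[ 4.41214155e-01, -8.97401370e-01, -9.21836145e-04,
        -6.23964050e+02],
       [ 8.55519374e-01,  4.20932266e-01, -3.01500626e-01,
         4.00564200e+01],
       [ 2.70955105e-01,  1.32237695e-01,  9.53465533e-01,
        -3.79253729e+02],
       [ 0.00000000e+00,  0.00000000e+00,  0.00000000e+00,
         1.00000000e+00]])}
```

View pics/scene0.png

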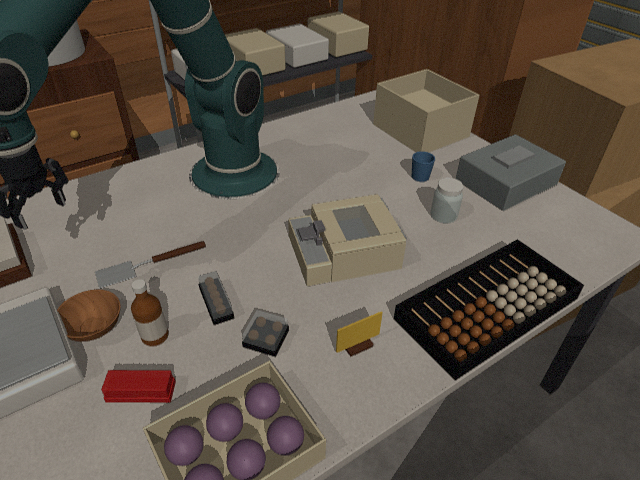

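View pics/top0.png

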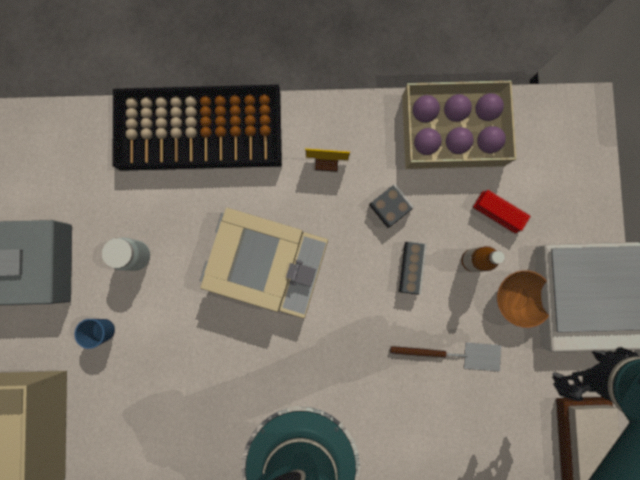

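View pics/wrist0.png

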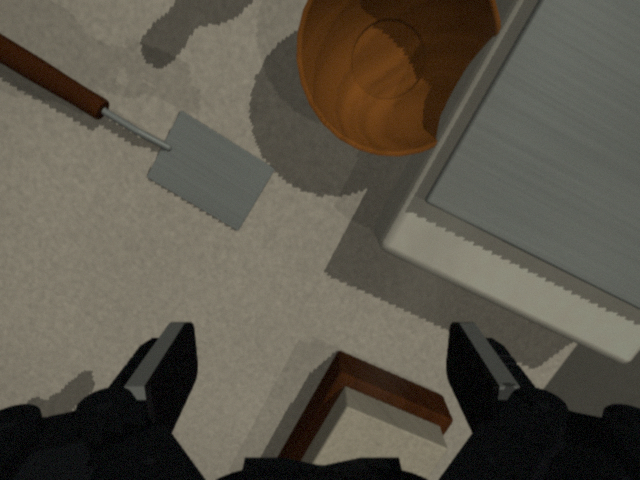

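The top view shows the cream case at about (265,263), with its deck and grey button on the right at (302,272) and its hinge on the left. There are three pack-like things: the long black pack at (411,268), the square one at (390,207) and the red one at (502,211). The long black one at (411,268) fits: it is long, has a black tray, and shows brown dumplings in a row. I'll confirm it in an enlarged crop.

```bash
python3 - <<'E'
import cv2,numpy as np
t=cv2.imread("pics/top0.png"); s=cv2.imread("pics/scene0.png")
a=cv2.resize(t[195:330,190:340],None,fx=4,fy=4,interpolation=cv2.INTER_CUBIC); cv2.imwrite("pics/c1.png",a)
a=cv2.resize(t[180:310,360:440],None,fx=4.5,fy=4.5,interpolation=cv2.INTER_CUBIC); cv2.imwrite("pics/c2.png",a)
a=cv2.resize(s[180:360,190:420],None,fx=3.3,fy=3.3,interpolation=cv2.INTER_CUBIC); cv2.imwrite("pics/c3.png",a)
E
```

```text
(no output)
```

View pics/c1.png

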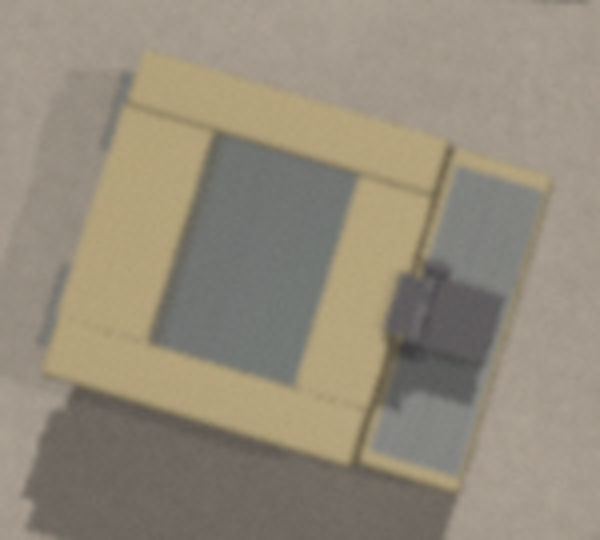

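View pics/c2.png

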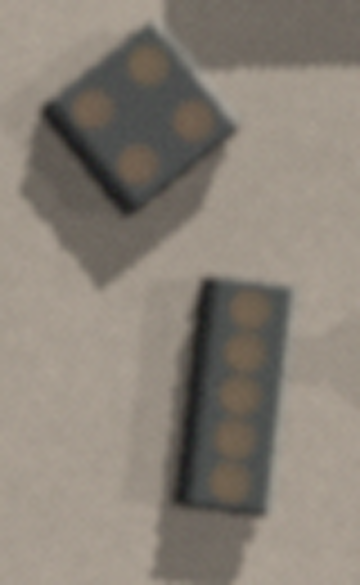

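View pics/c3.png

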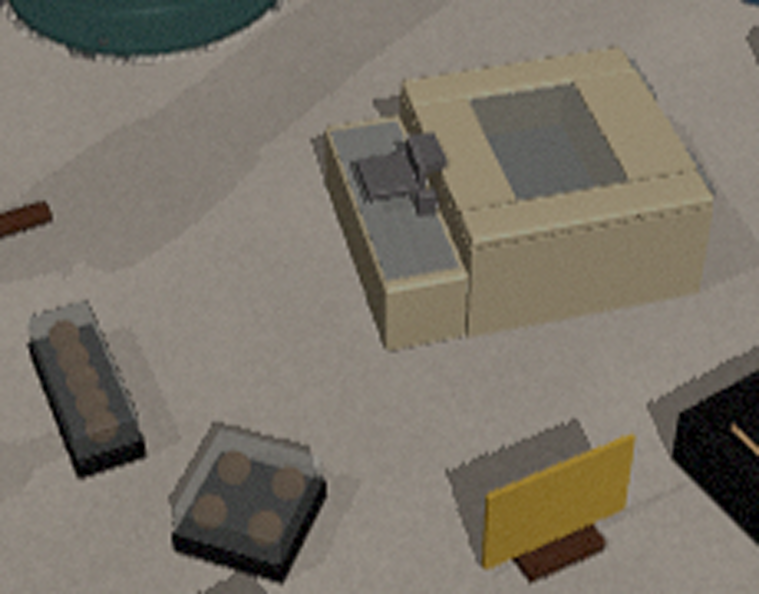

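The crop confirms that the long pack is the one at (411,268): five dumplings in one row and a black tray. Now I'll measure.

```bash
cat > h.py <<'E'
import numpy as np
def ray(info,u,v):
    V=np.array(info['view']);f=240/np.tan(np.radians(info['vfov'])/2)
    d=np.array([(u-info['cx'])/f,-(v-info['cy'])/f,-1.]);R=V[:3,:3]
    return -R.T@V[:3,3],R.T@d
def onz(info,u,v,z):
    c,d=ray(info,u,v);return c+d*(z-c[2])/d[2]
def proj(info,P):
    V=np.array(info['view']);f=240/np.tan(np.radians(info['vfov'])/2)
    q=V[:3,:3]@np.asarray(P,float)+V[:3,3]
    return np.array([info['cx']+f*q[0]/-q[2],info['cy']-f*q[1]/-q[2]])
E
python3 - <<'E'
from rig import bot
from h import *
np.set_printoptions(precision=1,suppress=True)
T=bot.camera_info('top');S=bot.camera_info('scene')
print('cams',ray(T,0,0)[0],ray(S,0,0)[0])
c=lambda p,o,k:(np.array(p,float)+.5)/k-.5+np.array(o)
P=[onz(T,*c(p,(190,195),4),100.5) for p in [(145,52),(449,145),(352,465),(45,375)]]
print('lid top',P,[np.linalg.norm(P[i]-P[i-1]) for i in range(4)],sum(P)/4)
P2=[onz(S,*c(p,(190,180),3.3),100.5) for p in [(712,197),(473,240),(402,80),(620,48)]]
print('lid scene',P2,sum(P2)/4)
D=[onz(T,*c(p,(190,195),4),66) for p in [(450,146),(552,181),(458,490),(360,462)]]
print('deck',D)
B=[onz(T,*c(p,(190,195),4),95) for p in [(435,283),(503,297),(488,364),(420,352)]]
print('btn',B)
P=[onz(T,*c(p,(360,180),4.5),45) for p in [(207,281),(290,290),(265,514),(186,502)]]
print('pack',P,[np.linalg.norm(P[i]-P[i-1]) for i in range(4)],sum(P)/4)
Q=[onz(S,*c(p,(190,180),3.3),0) for p in [(80,478),(145,455)]]
print('pack base scene',Q)
E
```

```text
cams [ 462.4  -53.5 1158.8] [1284.9 -554.1  910.3]
lid top [array([634.6, 156.2, 100.5]), array([574.6, -21.8, 100.5]), array([389.7,  39.1, 100.5]), array([446.5, 216.5, 100.5])] [np.float64(197.5496408088714), np.float64(187.86494447382663), np.float64(194.65733545352114), np.float64(186.33765378936084)] [511.3  97.5 100.5]
lid scene [array([636.6, 154. , 100.5]), array([577.6, -22.7, 100.5]), array([389.9,  39.6, 100.5]), array([451.7, 215.7, 100.5])] [513.9  96.7 100.5]
deck [array([577.6, -21.3,  66. ]), array([554.6, -82.6,  66. ]), array([370.7, -21. ,  66. ]), array([388.9,  37.3,  66. ])]
btn [array([493.9, -11.4,  95. ]), array([484.6, -51.1,  95. ]), array([445.7, -41.2,  95. ]), array([453.8,  -1.6,  95. ])]
pack [array([ 545.6, -275.8,   45. ]), array([ 539.4, -321.2,   45. ]), array([ 417.6, -301.9,   45. ]), array([ 425.3, -259.1,   45. ])] [np.float64(121.49098797339892), np.float64(45.804511141270716), np.float64(123.34106922517213), np.float64(43.42621704751881)] [ 482.  -289.5   45. ]
pack base scene [array([ 540.2, -328.2,    0. ]), array([ 546.5, -281. ,    0. ])]
```

```bash
cat >> h.py <<'E'
from scipy.spatial.transform import Rotation as Ro
TH=np.radians(71.6); ex=np.array([np.cos(TH),np.sin(TH)]); ey=np.array([-np.sin(TH),np.cos(TH)])
H=np.array([542.6,187.2])
def case(xh,y=0): return H+xh*ex+y*ey   # xh relative to hinge
def plan(bot,xy,z,yaw_y=None,cm=None):
    s=bot.observe(); q=s['ee_rot']; R=Ro.from_quat([q[1],q[2],q[3],q[0]]).as_matrix()
    d=np.array([xy[0],xy[1],z])-s['ee_pos']
    cur=np.degrees(np.arctan2(R[1,1],R[0,1]))
    print('t %.2f pos %s yaw_y %.1f tilt %.2f q %s F %s gap %.3f'%(s['time'],s['ee_pos'].round(1),cur,np.degrees(np.arccos(-R[2,2])),np.round(s['joint_positions'],2),np.round(s['ft_force'],1),s['finger_gap']))
    dt=R.T@d; print('tool delta',dt.round(1),'n rows@38:',np.linalg.norm(dt)/38)
    if yaw_y is not None:
        t=(yaw_y-cur+180)%360-180; print('turn about tool z (rad)',-np.radians(t).round(3),'rows@0.12',abs(np.radians(t))/.12)
E
python3 - <<'E'
from rig import bot
from h import *
p=case(-240); print(p); plan(bot,p,330,np.degrees(TH)-90)
i=bot.camera_info('wrist'); print(ray(i,0,0)[0])
E
```

```text
[466.84423113 -40.53024279]
t 0.15 pos [ 275.6 -560.8  404.2] yaw_y -63.8 tilt 0.05 q [ 1.07  0.42 -0.01  1.61  0.    1.11 -0.05] F [-0.4 -0.8  0.5] gap 0.996
tool delta [ 401.1 -382.6   74.5] n rows@38: 14.717923998960396
turn about tool z (rad) -0.793 rows@0.12 6.607371569416487
[ 343.79346208 -526.65559435  373.10720201]
```

Emit:
carry_out --targets '[[[29,-28,3,0,0],[29,-28,3,0,0],[29,-28,3,0,0],[29,-28,3,0,0],[29,-28,3,0,0],[29,-28,3,0,0],[29,-28,3,0,0],[29,-28,3,0,0],[29,-28,3,0,0],[29,-28,3,0,0],[29,-28,3,0,0],[29,-28,3,0,0]]]' --force 20

```text
time: 1.15
ee_pos: [439.6, -97.4, 364.7]
ee_rot: [0.001, 0.976, 0.22, -0.002]
ft_force: [2.1, -1.6, -0.2]
finger_gap: -0.005
```

```bash
python3 - <<'E'
from rig import bot
from h import *
p=case(-243); print(p); plan(bot,p,330,np.degrees(TH)-180)
E
```

```text
[465.89728402 -43.37687083]
t 1.15 pos [439.6 -97.4 364.7] yaw_y -64.6 tilt 0.21 q [ 0.44  0.17 -0.32  2.06  0.07  0.92 -1.04] F [ 2.1 -1.6 -0.2] gap -0.005
tool delta [ 47.  -37.6  34.5] n rows@38: 1.8258716321084028
turn about tool z (rad) 0.764 rows@0.12 6.369524896602972
```

Emit:
carry_out --targets '[[[23,-18,17,0,0],[20,-16,15,0,0],[0,0,0,0.12,0],[0,0,0,0.12,0],[0,0,0,0.12,0],[0,0,0,0.12,0],[0,0,0,0.12,0],[0,0,0,0.12,0],[0,0,0,0.03,0]]]'

```text
time: 1.9
ee_pos: [465.9, -35.1, 329.9]
ee_rot: [-0.0, 0.987, -0.162, -0.002]
ft_force: [0.2, 0.3, 0.8]
finger_gap: -0.001
```

```bash
python3 - <<'E'
from rig import bot
from h import *
import cv2
p=case(-243); print(p); plan(bot,p,275,np.degrees(TH)-180)
i=bot.camera_info('wrist');im=bot.get_image('wrist'); cv2.imwrite('pics/w1.png',im[:,:,::-1])
im=bot.get_image('top'); cv2.imwrite('pics/t1.png',cv2.resize(im[195:330,190:340,::-1],None,fx=4,fy=4))
im=bot.get_image('scene'); cv2.imwrite('pics/s1.png',cv2.resize(im[150:330,220:420,::-1],None,fx=3.3,fy=3.3))
np.save('i1.npy',i,allow_pickle=True)
E
```

```text
[465.89728402 -43.37687083]
t 1.90 pos [465.9 -35.1 329.9] yaw_y -108.7 tilt 0.21 q [ 0.23  0.24 -0.24  2.06  0.08  0.85 -1.96] F [0.2 0.3 0.8] gap -0.001
tool delta [ 2.8  7.8 54.9] n rows@38: 1.4608948730824205
turn about tool z (rad) -0.005 rows@0.12 0.042018490664480615
```

View pics/w1.png

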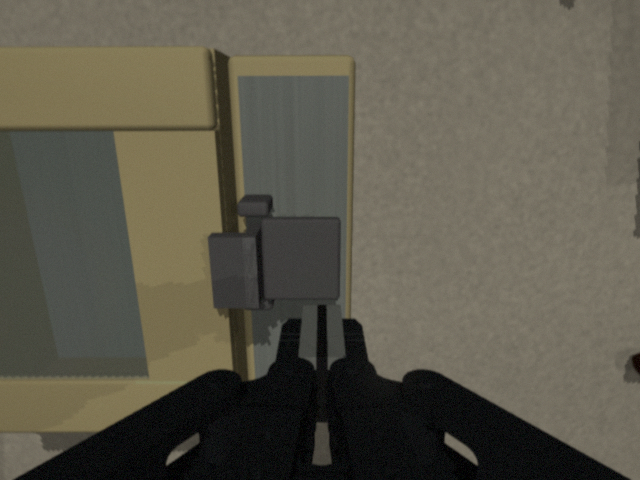

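View pics/s1.png

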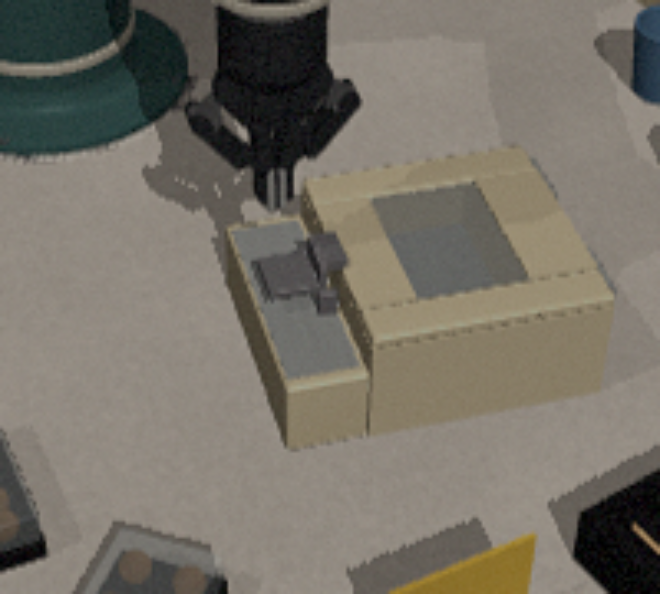

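```bash
python3 - <<'E'
from rig import bot
from h import *
i=np.load('i1.npy',allow_pickle=True).item()
def cs(p): d=p[:2]-H; return np.array([d@ex,d@ey]).round(1)
for n,uv,z in [('b',(263,218),92),('b',(340,218),92),('b',(340,298),92),('b',(263,298),92),('lid far corner',(215,50),100.5),('deck corner',(354,57),66),('deck',(351,300),66),('lid front',(218,130),100.5),('lid fr low',(224,375),100.5)]:
    P=onz(i,*uv,z); print(n,P.round(1),cs(P))
s=bot.observe(); print(cs(s['ee_pos']))
print(proj(i,[*case(-237),92]),proj(i,[*s['ee_pos'][:2],s['ee_pos'][2]-173.4]))
E
```

```text
b [497.2 -15.6  92. ] [-206.7  -21. ]
b [485.1 -51.5  92. ] [-244.7  -20.8]
b [444.1 -38.2  92. ] [-245.    22.3]
b [ 4.57e+02 -1.00e-01  9.20e+01] [-204.7   22.1]
lid far corner [573.4 -24.4 100.5] [-191.1  -96.1]
deck corner [554.6 -82.5  66. ] [-252.1  -96.5]
deck [428.9 -41.3  66. ] [-252.7   35.7]
lid front [542.9 -12.9 100.5] [-189.8  -63.5]
lid fr low [425.   33.3 100.5] [-183.1   63. ]
[-235.1    2.6]
[324.54216593 257.82282823] [320.69902956 323.3976473 ]
```

Emit:
carry_out --targets '[[[2.5,5,27,0,0],[0,0,22,0,0],[0,0,3,0,0]]]'

```text
time: 2.3
ee_pos: [467.3, -40.8, 278.1]
ee_rot: [-0.0, 0.988, -0.154, 0.0]
ft_force: [-0.8, 0.6, -0.2]
finger_gap: -0.002
```

```bash
python3 - <<'E'
from rig import bot
from h import *
p=case(-240); print(p); plan(bot,p,265.4,np.degrees(TH)-180)
E
```

```text
[466.84423113 -40.53024279]
t 2.30 pos [467.3 -40.8 278.1] yaw_y -107.7 tilt 0.06 q [ 0.22  0.33 -0.23  2.09  0.11  0.73 -1.96] F [-0.8  0.6 -0.2] gap -0.002
tool delta [-0.5 -0.1 12.7] n rows@38: 0.333822529994793
turn about tool z (rad) 0.011 rows@0.12 0.09529520982326217
```

Emit:
carry_out --targets '[[[0,0,8,0.01,0],[0,0,4,0,0],[0,0,2,0,0]]]'

```text
time: 2.55
ee_pos: [467.5, -41.1, 263.8]
ee_rot: [-0.0, 0.987, -0.158, 0.0]
ft_force: [-1.6, -3.9, 5.9]
finger_gap: -0.005
```

Emit:
carry_out --targets '[[[0,0,2,0,0],[0,0,2,0,0]]]'

```text
time: 2.72
ee_pos: [467.6, -41.6, 260.6]
ee_rot: [0.0, 0.987, -0.158, 0.0]
ft_force: [-4.2, -3.3, 5.8]
finger_gap: 0.0
```

Emit:
carry_out --targets '[[[0,0,2,0,0],[0,0,2,0,0]]]'

```text
time: 2.88
ee_pos: [467.4, -42.1, 257.6]
ee_rot: [0.001, 0.987, -0.158, 0.0]
ft_force: [-5.0, -1.9, 6.3]
finger_gap: -0.001
```

Emit:
carry_out --targets '[[[0,0,1.5,0,0]]]'

```text
time: 2.97
ee_pos: [467.4, -42.3, 256.6]
ee_rot: [0.001, 0.987, -0.158, 0.0]
ft_force: [-4.3, -0.8, 6.7]
finger_gap: 0.0
```

```bash
python3 - <<'E'
from rig import bot
import cv2
im=bot.get_image('scene'); cv2.imwrite('pics/s2.png',cv2.resize(im[130:330,220:420,::-1],None,fx=3,fy=3)); print(bot.observe()['ft_force'],bot.observe()['ee_pos'])
E
```

```text
[-4.07430147 -1.09232913  6.23122326] [467.33797297 -42.29032004 256.54227622]
```

View pics/s2.png

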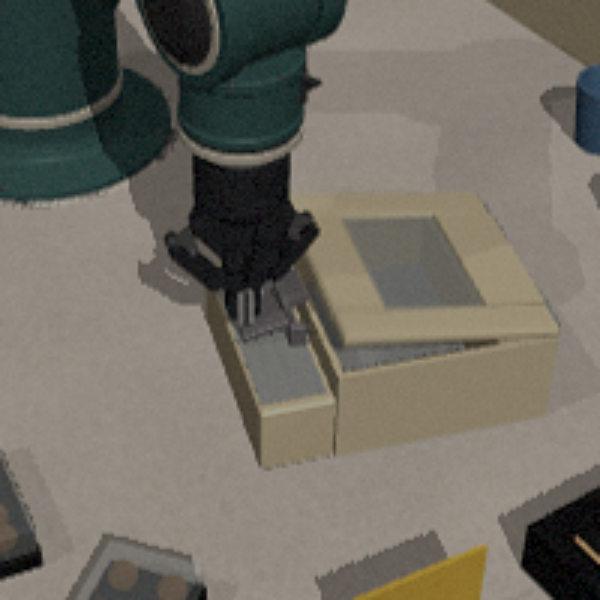

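The lid has come free and is rising. I'll hold for a moment, then back off upward.

Emit:
carry_out --targets '[[[0,0,0,0,0],[0,0,0,0,0],[0,2,-8,0,0],[0,4,-15,0,0],[0,5,-30,0,0],[0,0,-35,0,0],[0,0,-35,0,0],[0,0,-35,0,0]]]'

```text
time: 3.68
ee_pos: [461.9, -52.2, 421.2]
ee_rot: [0.0, 0.988, -0.156, -0.003]
ft_force: [0.8, -1.1, -0.1]
finger_gap: -0.0
```

```bash
python3 - <<'E'
from rig import bot
from h import *
import cv2
plan(bot,case(-121),237+173.4,np.degrees(TH)-180)
im=bot.get_image('scene'); cv2.imwrite('pics/s3.png',cv2.resize(im[100:330,200:430,::-1],None,fx=2.6,fy=2.6))
E
```

```text
t 3.68 pos [461.9 -52.2 421.2] yaw_y -108.0 tilt 0.32 q [ 0.28  0.12 -0.25  1.97  0.03  1.06 -1.87] F [ 0.8 -1.1 -0.1] gap -0.000
tool delta [   2.  -131.7   10.6] n rows@38: 3.476271180438885
turn about tool z (rad) 0.008 rows@0.12 0.06351196900509357
```

View pics/s3.png

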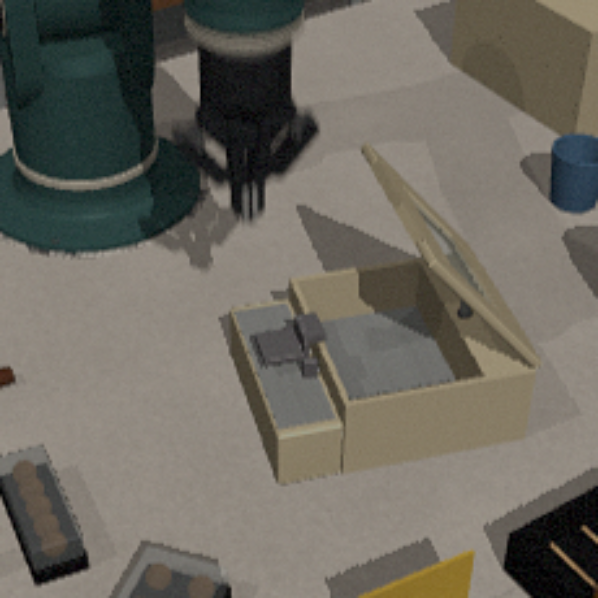

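Emit:
carry_out --targets '[[[0,0,-30,0,1],[0,0,-20,0,1],[0.5,-30,0,0,1],[0.5,-30,0,0,1],[0.5,-30,0,0,1],[0.5,-30,0,0,1],[0,-22,0,0,1],[0,0,0,0,1]]]'

```text
time: 4.4
ee_pos: [507.2, 87.1, 495.4]
ee_rot: [-0.001, 0.987, -0.157, 0.011]
ft_force: [-1.0, 0.6, 0.3]
finger_gap: 1.0
```

```bash
cat >> h.py <<'E'
def hold(q,ztip):
    h=ztip-90.5
    if q<np.pi/2: f=-190*np.cos(q); r=-h/np.tan(q)+10/np.sin(q)
    else: f=-h/np.tan(q); r=-190*np.cos(q)+10*np.sin(q)
    return f,r
E
python3 - <<'E'
from rig import bot
from h import *
import cv2
plan(bot,case(-106),470,np.degrees(TH)-180)
im=bot.get_image('scene'); cv2.imwrite('pics/s4.png',cv2.resize(im[60:330,180:450,::-1],None,fx=2.2,fy=2.2))
im=bot.get_image('wrist'); cv2.imwrite('pics/w4.png',im[:,:,::-1]);np.save('i4.npy',bot.camera_info('wrist'),allow_pickle=True)
for q in [.88,1,1.1,1.2,1.3,1.4,1.5,1.57,1.65,1.75,1.85]:
    e=90.5+190*np.sin(q); f,r=hold(q,e-25); print(q,'edge z %.1f ctr %.1f gap %.1f'%(e,(f+r)/2,r-f))
E
```

```text
t 4.40 pos [507.2  87.1 495.4] yaw_y -108.1 tilt 1.30 q [ 0.1   0.15 -0.37  1.76  0.07  1.21 -2.17] F [-1.   0.6  0.3] gap 1.000
tool delta [ 1.4  0.  25.4] n rows@38: 0.6693783731104918
turn about tool z (rad) 0.005 rows@0.12 0.04399812610308695
0.88 edge z 236.9 ctr -104.2 gap 33.6
1 edge z 250.4 ctr -88.7 gap 27.9
1.1 edge z 259.8 ctr -74.2 gap 23.9
1.2 edge z 267.6 ctr -58.6 gap 20.4
1.3 edge z 273.6 ctr -42.2 gap 17.3
1.4 edge z 277.7 ctr -25.1 gap 14.5
1.5 edge z 280.0 ctr -7.5 gap 11.8
1.57 edge z 280.5 ctr 4.9 gap 10.0
1.65 edge z 279.9 ctr 19.0 gap 12.0
1.75 edge z 277.5 ctr 36.5 gap 14.4
1.85 edge z 273.1 ctr 53.6 gap 16.8
```

View pics/s4.png

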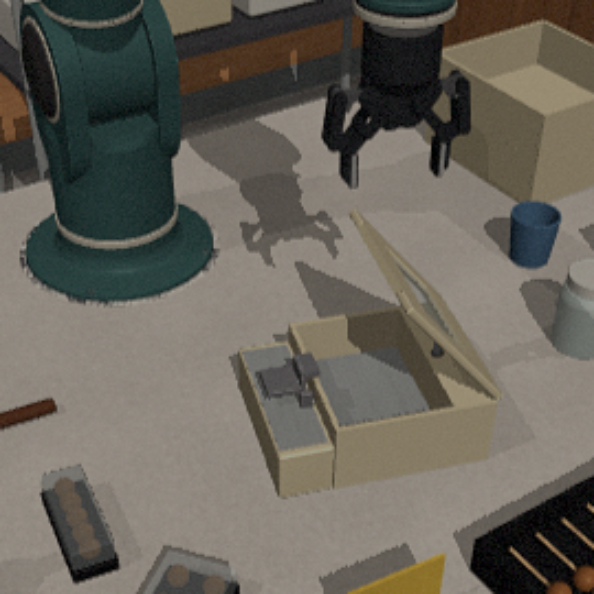

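View pics/w4.png

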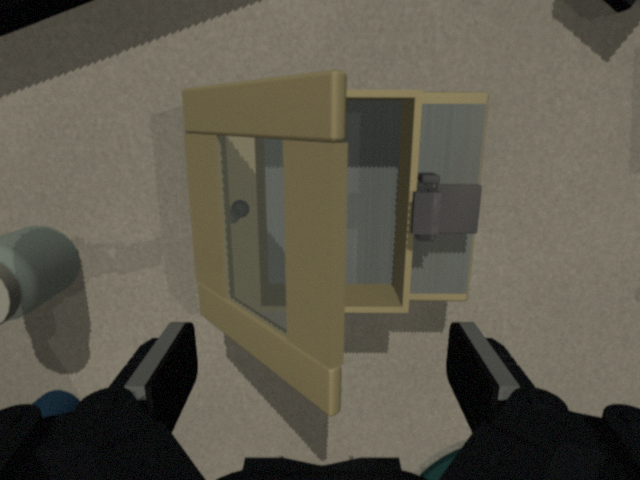

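```bash
python3 - <<'E'
from rig import bot
from h import *
i=np.load('i4.npy',allow_pickle=True).item()
for q in [.8,.85,.88,.92,.96,1.0]:
    o=[]
    for y in (-100,100):
        x=-190*np.cos(q)+10*np.sin(q); z=90.5+190*np.sin(q)+10*np.cos(q)
        o.append(proj(i,[*case(x,y),z]).round(1)); x=-190*np.cos(q);z=90.5+190*np.sin(q); o.append(proj(i,[*case(x,y),z]).round(1))
    print(q,o)
def cs(p): d=p[:2]-H; return np.array([d@ex,d@ey]).round(1)
for n,uv,z in [('rim in corner',(415,100),90),('rim in',(405,305),90),('floor front',(397,165),30),('floor front low',(390,285),30),('rim out f',(419,92),90),('deck',(488,94),66),('deck',(467,300),66),('floor far',(370,167),30),('floor rear',(262,287),30),('floor rear',(262,170),30)]:
    print(n,cs(onz(i,*uv,z)))
plan(bot,case(-106),470,np.degrees(TH)-180)
E
```

```text
0.8 [array([355.6,  67. ]), array([368.6,  68.6]), array([347.8, 408.5]), array([358.3, 401.6])]
0.85 [array([341.5,  65.6]), array([356. ,  67.2]), array([336.5, 414.8]), array([348.1, 407.9])]
0.88 [array([332.3,  64.7]), array([347.7,  66.3]), array([329.2, 418.5]), array([341.4, 411.7])]
0.92 [array([319.3,  63.6]), array([335.9,  65.1]), array([318.9, 423.4]), array([332. , 416.7])]
0.96 [array([305.3,  62.4]), array([323.1,  64. ]), array([308. , 428.1]), array([321.9, 421.6])]
1.0 [array([290.5,  61.3]), array([309.5,  62.8]), array([296.5, 432.7]), array([311.3, 426.4])]
rim in corner [-184.7  -90. ]
rim in [-186.9   93.9]
floor front [-182.8  -30.8]
floor front low [-181.8   97.5]
rim out f [-187.6  -96.2]
deck [-253.   -96.1]
deck [-253.6   99. ]
floor far [-155.9  -28.7]
floor rear [-43.3 100.4]
floor rear [-47.8 -25.4]
t 4.50 pos [506.9  83.8 495.1] yaw_y -108.3 tilt 1.28 q [ 0.1   0.15 -0.36  1.77  0.07  1.21 -2.17] F [-0.2 -1.1 -0.5] gap 0.997
tool delta [ 0.7 -3.2 25.1] n rows@38: 0.6668206629712042
turn about tool z (rad) 0.002 rows@0.12 0.019731290885195568
```

```bash
cat >> h.py <<'E'
def plant(bot,xh,y,ztip,L,yaw_y=np.degrees(TH)-180,xy=None):
    s=bot.observe(); q=s['ee_rot']; R=Ro.from_quat([q[1],q[2],q[3],q[0]]).as_matrix()
    tip=s['ee_pos']+R[:,2]*L; c=tip[:2]-H
    p=case(xh,y) if xy is None else xy
    d=np.array([*p,ztip])-tip; cur=np.degrees(np.arctan2(R[1,1],R[0,1]))
    print('t %.2f tip %s xh %.1f y %.1f yaw_y %.1f ztool %s F %s gap %.3f'%(s['time'],tip.round(1),c@ex,c@ey,cur,R[:,2].round(3),np.round(s['ft_force'],1),s['finger_gap']))
    t=(yaw_y-cur+180)%360-180; print('tool delta',(R.T@d).round(1),'turn %.3f'%-np.radians(t),'q',np.round(s['joint_positions'],2))
E
python3 - <<'E'
from rig import bot
from h import *
plant(bot,-104,0,212,162)
E
```

```text
t 4.50 tip [510.5  83.4 333.1] xh -108.6 y -2.3 yaw_y -108.3 ztool [ 0.022 -0.003 -1.   ] F [-0.2 -1.1 -0.5] gap 0.997
tool delta [ -4.9  -4.1 121.1] turn 0.002 q [ 0.1   0.15 -0.36  1.77  0.07  1.21 -2.17]
```

Emit:
carry_out --targets '[[[-1,-1,20,0,1],[-1,-1,20,0,1],[-1,-1,20,0,1],[-1,-1,20,0,1],[-1,0,20,0,1],[0,0,14,0,1],[0,0,5,0,1],[0,0,0,0,1]]]'

```text
time: 5.17
ee_pos: [504.6, 79.3, 376.1]
ee_rot: [0.001, 0.986, -0.164, 0.015]
ft_force: [-0.6, 0.4, 0.2]
finger_gap: 1.0
```

```bash
python3 - <<'E'
from rig import bot
from h import *
plant(bot,-104,0,212,166)
E
```

```text
t 5.17 tip [509.4  78.3 210.2] xh -113.9 y -2.9 yaw_y -108.8 ztool [ 0.029 -0.006 -1.   ] F [-0.6  0.4  0.2] gap 1.000
tool delta [-2.9 -9.8 -1.9] turn -0.008 q [ 0.09  0.26 -0.35  1.92  0.13  0.95 -2.23]
```

Emit:
carry_out --targets '[[[-2,-6,0,0,0.8],[-1,-5,0,0,0.6],[0,0,0,0,0.55],[0,0,0,0,0.55]]]' --force 20

```text
time: 5.5
ee_pos: [505.9, 90.6, 379.4]
ee_rot: [0.001, 0.986, -0.165, 0.016]
ft_force: [-0.9, 0.1, -0.6]
finger_gap: 0.553
```

```bash
python3 - <<'E'
from rig import bot
from h import *
import cv2
plant(bot,-104,0,212,168)
im=bot.get_image('scene'); cv2.imwrite('pics/s5.png',cv2.resize(im[60:300,220:460,::-1],None,fx=2.5,fy=2.5))
E
```

```text
t 5.50 tip [511.3  89.5 211.5] xh -102.6 y -1.1 yaw_y -109.0 ztool [ 0.032 -0.007 -0.999] F [-0.9  0.1 -0.6] gap 0.553
tool delta [-1.1  1.4 -0.6] turn -0.010 q [ 0.07  0.26 -0.36  1.91  0.13  0.96 -2.25]
```

View pics/s5.png

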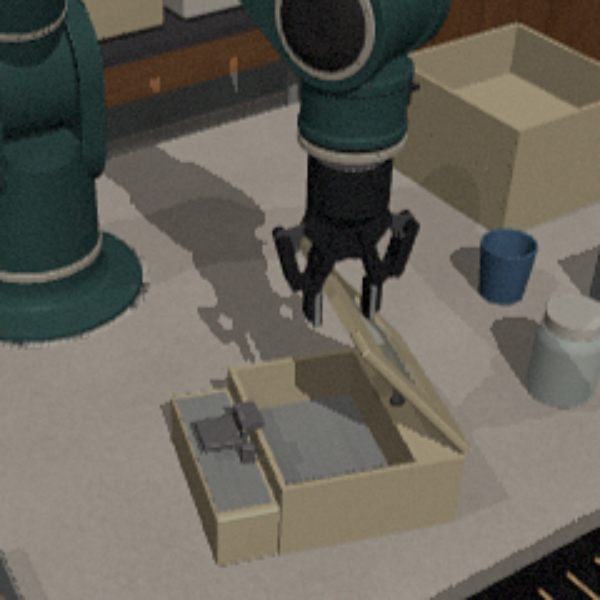

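Emit:
carry_out --targets '[[[-0.2,-4,-3,0,0.52],[-0.2,-4,-3,0,0.5],[-0.2,-4,-3,0,0.48],[-0.2,-4,-3,0,0.46],[0,-4,-3,0,0.44],[0,-4,-3,0,0.42],[0,-4,-3,0,0.4]]]'

```text
time: 6.13
ee_pos: [514.4, 119.5, 403.5]
ee_rot: [0.001, 0.986, -0.165, 0.017]
ft_force: [-0.5, -1.3, -0.4]
finger_gap: 0.397
```

```bash
python3 - <<'E'
from rig import bot
from h import *
plant(bot,-58.6,0,243,170)
E
```

```text
t 6.13 tip [520.1 118.2 233.6] xh -72.6 y -0.4 yaw_y -109.0 ztool [ 0.033 -0.007 -0.999] F [-0.5 -1.3 -0.4] gap 0.397
tool delta [ -0.2 -14.   -9.4] turn -0.011 q [ 0.03  0.26 -0.37  1.86  0.13  1.02 -2.3 ]
```

Emit:
carry_out --targets '[[[0,-4.3,-2.5,0,0.38],[0,-4.3,-2.5,0,0.36],[0,-4.3,-2.5,0,0.35],[0,-4.3,-2,0,0.34],[0,-4.3,-2,0,0.32],[0,-4.3,-2,0,0.3],[0,-4.3,-1.5,0,0.28],[0,-4.3,-1.5,0,0.26],[0,-4.3,-1,0,0.25],[0,-4.3,-1,0,0.24]]]'

```text
time: 6.97
ee_pos: [529.1, 165.4, 424.5]
ee_rot: [0.0, 0.986, -0.165, 0.017]
ft_force: [-0.8, -0.6, 0.4]
finger_gap: 0.242
```

```bash
python3 - <<'E'
from rig import bot
from h import *
import cv2
plant(bot,-25,0,253,172)
im=bot.get_image('scene'); cv2.imwrite('pics/s6.png',cv2.resize(im[60:300,220:460,::-1],None,fx=2.5,fy=2.5))
E
```

```text
t 6.97 tip [534.9 164.3 252.6] xh -24.2 y 0.1 yaw_y -109.0 ztool [ 0.033 -0.007 -0.999] F [-0.8 -0.6  0.4] gap 0.242
tool delta [ 0.1  0.8 -0.4] turn -0.010 q [-0.04  0.29 -0.39  1.77  0.15  1.08 -2.38]
```

View pics/s6.png

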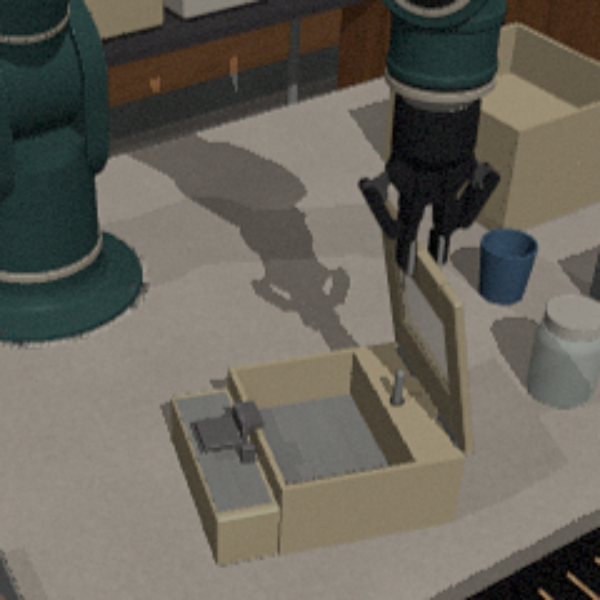

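Emit:
carry_out --targets '[[[0,-4,-1,0,0.22],[0,-4,-1,0,0.21],[0,-4,-0.5,0,0.2],[0,-3.5,-0.5,0,0.19],[0,-3.5,0,0,0.18],[0,-3.5,0,0,0.17],[0,-3.5,0,0,0.16],[0,-3.5,0,0,0.16]]]'

```text
time: 7.68
ee_pos: [539.6, 196.8, 427.9]
ee_rot: [0.0, 0.986, -0.165, 0.017]
ft_force: [0.2, 0.0, 0.7]
finger_gap: 0.158
```

```bash
python3 - <<'E'
from rig import bot
from h import *
plant(bot,5,0,255.5,173)
plant(bot,19,0,255,173)
E
```

```text
t 7.68 tip [545.4 195.8 255. ] xh 9.0 y 0.0 yaw_y -108.9 ztool [ 0.033 -0.006 -0.999] F [0.2 0.  0.7] gap 0.158
tool delta [ 0.1  4.  -0.5] turn -0.009 q [-0.08  0.32 -0.4   1.72  0.16  1.1  -2.44]
t 7.68 tip [545.4 195.8 255. ] xh 9.0 y 0.0 yaw_y -108.9 ztool [ 0.033 -0.006 -0.999] F [0.2 0.  0.7] gap 0.158
tool delta [ -0.1 -10.    0.1] turn -0.009 q [-0.08  0.32 -0.4   1.72  0.16  1.1  -2.44]
```

Emit:
carry_out --targets '[[[0,-3,0,0,0.16],[0,-3,0,0,0.16],[0,-3,0,0,0.16],[0,-3,0.3,0,0.165],[0,-3,0.3,0,0.17],[0,-3,0.3,0,0.175],[0,-3,0.5,0,0.18],[0,-3,0.5,0,0.185],[0,-3,0.5,0,0.19],[0,-3,0.5,0,0.195]]]'

```text
time: 8.52
ee_pos: [550.5, 228.5, 424.8]
ee_rot: [0.0, 0.986, -0.164, 0.017]
ft_force: [0.0, 1.2, -0.8]
finger_gap: 0.194
```

```bash
python3 - <<'E'
from rig import bot
from h import *
import cv2
plant(bot,53.6,0,248,173)
im=bot.get_image('scene'); cv2.imwrite('pics/s7.png',cv2.resize(im[60:300,220:460,::-1],None,fx=2.5,fy=2.5))
E
```

```text
t 8.52 tip [556.3 227.5 251.9] xh 42.5 y -0.3 yaw_y -108.9 ztool [ 0.033 -0.006 -0.999] F [ 0.   1.2 -0.8] gap 0.194
tool delta [ -0.5 -11.    3.9] turn -0.009 q [-0.13  0.37 -0.41  1.67  0.18  1.12 -2.49]
```

View pics/s7.png

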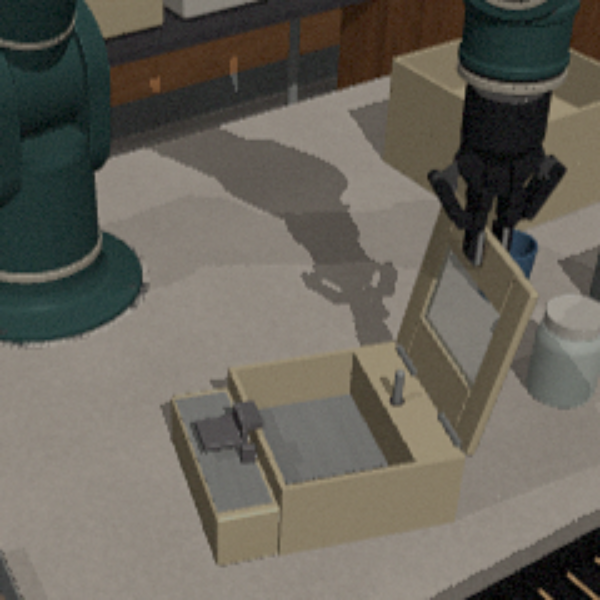

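Emit:
carry_out --targets '[[[0,-2.5,0.6,0,0.2],[0,-2.5,0.6,0,0.2],[0,-2.5,0.6,0,0.205]]]'

```text
time: 8.82
ee_pos: [553.3, 236.5, 422.7]
ee_rot: [0.0, 0.986, -0.164, 0.017]
ft_force: [-0.0, 0.4, -0.2]
finger_gap: 0.207
```

Emit:
carry_out --targets '[[[0,-2,0.6,0,0.21],[0,-2,0.6,0,0.21]]]'

```text
time: 8.98
ee_pos: [554.8, 240.8, 421.4]
ee_rot: [0.0, 0.986, -0.164, 0.017]
ft_force: [-0.1, 0.8, -0.1]
finger_gap: 0.207
```

```bash
python3 - <<'E'
from rig import bot
from h import *
plant(bot,53.6,0,248,173)
E
```

```text
t 8.98 tip [560.5 239.8 248.5] xh 55.6 y -0.4 yaw_y -108.9 ztool [ 0.033 -0.006 -0.999] F [-0.1  0.8 -0.1] gap 0.207
tool delta [-0.4  2.   0.5] turn -0.009 q [-0.15  0.39 -0.41  1.65  0.19  1.12 -2.51]
```

Emit:
carry_out --targets '[[[0,-2,0.5,0,0.21],[0,-2,0.5,0,0.21]]]'

```text
time: 9.15
ee_pos: [556.0, 243.3, 420.6]
ee_rot: [0.003, 0.986, -0.165, 0.016]
ft_force: [-18.2, -19.3, 23.4]
finger_gap: 0.211
```

Emit:
carry_out --targets '[[[0,-2,0.5,0,0.21],[0,-1,0,0,0.21]]]'

```text
time: 9.32
ee_pos: [556.5, 243.9, 420.9]
ee_rot: [0.006, 0.986, -0.166, 0.015]
ft_force: [-5.6, -4.5, 3.6]
finger_gap: 0.209
```

```bash
python3 - <<'E'
from rig import bot
from h import *
import cv2
plant(bot,53.6,0,248,173)
im=bot.get_image('scene'); cv2.imwrite('pics/s8.png',cv2.resize(im[100:240,300:440,::-1],None,fx=4.2,fy=4.2))
im=bot.get_image('wrist'); cv2.imwrite('pics/w8.png',im[:,:,::-1]);np.save('i8.npy',bot.camera_info('wrist'),allow_pickle=True)
E
```

```text
t 9.32 tip [561.1 240.9 247.9] xh 56.8 y -0.6 yaw_y -109.2 ztool [ 0.027 -0.017 -0.999] F [-5.6 -4.5  3.6] gap 0.209
tool delta [-0.6  3.2 -0. ] turn -0.013 q [-0.16  0.4  -0.4   1.64  0.2   1.13 -2.52]
```

View pics/s8.png

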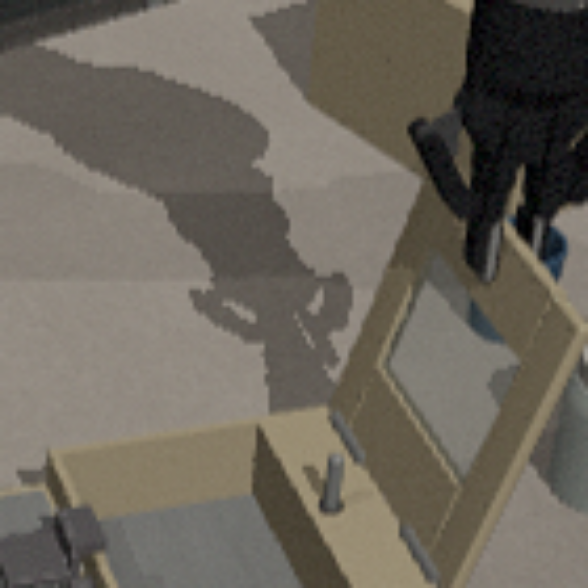

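View pics/w8.png

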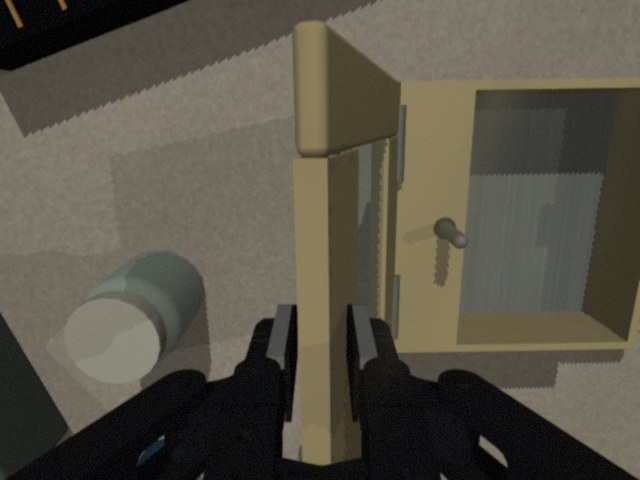

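```bash
python3 - <<'E'
from h import *
i=np.load('i8.npy',allow_pickle=True).item()
for q in [1.65,1.75,1.8,1.85,1.88]:
    o=[]
    for y in (-100,):
        for k in (0,10):
            x=-190*np.cos(q)+k*np.sin(q); z=90.5+190*np.sin(q)+k*np.cos(q); o.append(proj(i,[*case(x,y),z]).round(1))
    print(q,o)
E
```

```text
1.65 [array([496.4,  -3.9]), array([452.6,  -2.4])]
1.75 [array([413.3,  -0. ]), array([371.2,   2.5])]
1.8 [array([373.3,   2.6]), array([332.8,   5.6])]
1.85 [array([335. ,   5.7]), array([296.8,   9. ])]
1.88 [array([313.1,   7.7]), array([276.3,  11.1])]
```

Emit:
carry_out --targets '[[[0,2,0,0,0.21],[0,0,0,0,0.25],[0,0,0,0,0.3],[0,0,0,0,0.35],[0,0,0,0,0.4],[0,0,0,0,0.45],[0,0,0,0,0.5],[0,0,0,0,0.5]]]'

```text
time: 10.08
ee_pos: [556.0, 242.2, 420.7]
ee_rot: [0.006, 0.986, -0.166, 0.015]
ft_force: [0.5, -0.4, 0.6]
finger_gap: 0.499
```

```bash
python3 - <<'E'
from rig import bot
from h import *
import cv2
plant(bot,53.6,0,320,168)
im=bot.get_image('wrist'); cv2.imwrite('pics/w9.png',im[:,:,::-1])
E
```

```text
t 10.08 tip [560.6 239.3 252.8] xh 55.2 y -0.6 yaw_y -109.2 ztool [ 0.027 -0.017 -0.999] F [ 0.5 -0.4  0.6] gap 0.499
tool delta [  1.5   2.  -67.2] turn -0.013 q [-0.16  0.39 -0.4   1.64  0.2   1.13 -2.52]
```

View pics/w9.png

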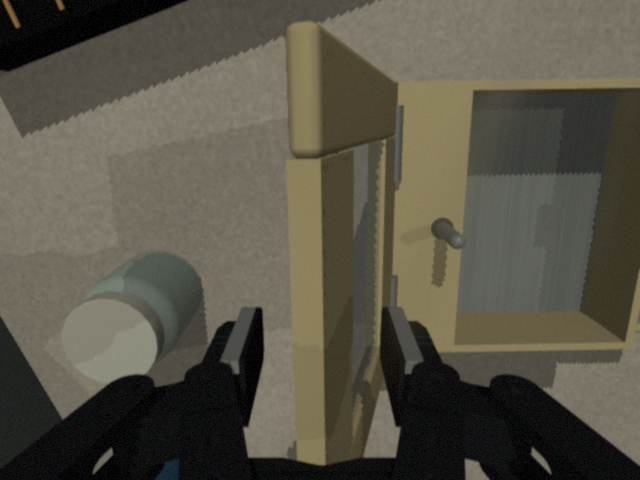

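Emit:
carry_out --targets '[[[0,1,-15,0,0.5],[0,0,-20,0,0.5],[0,0,-20,0,0.5],[0,0,-20,0,0.6],[0,0,-10,0,0.8],[0,0,0,0,1]]]'

```text
time: 10.63
ee_pos: [553.2, 242.7, 507.8]
ee_rot: [0.007, 0.986, -0.166, 0.013]
ft_force: [0.1, 0.3, 0.3]
finger_gap: 0.86
```

```bash
python3 - <<'E'
from rig import bot
from h import *
plant(bot,0,0,250,155,-98.6,xy=[450,-270])
E
```

```text
t 10.63 tip [556.9 239.9 352.8] xh 54.5 y 3.1 yaw_y -109.1 ztool [ 0.024 -0.018 -1.   ] F [0.1 0.3 0.3] gap 0.860
tool delta [ 63.2 515.8 109.2] turn -0.184 q [-0.15  0.33 -0.41  1.53  0.16  1.3  -2.49]
```

Emit:
carry_out --targets '[[[3,20,0,0,1],[4,30,0,0,1],[4,30,0,0,1],[4,30,0,0,1],[4,30,0,0,1],[4,30,0,0,1],[4,30,0,0,1],[4,30,0,0,1],[4,30,5,0,1],[4,30,5,0,1],[4,30,5,0,1],[4,30,5,0,1]]]'

```text
time: 11.63
ee_pos: [478.9, -113.4, 479.7]
ee_rot: [0.006, 0.987, -0.162, 0.009]
ft_force: [1.1, -0.0, -0.6]
finger_gap: 1.0
```

```bash
python3 - <<'E'
from rig import bot
from h import *
plant(bot,0,0,250,155,-98.6,xy=[450,-270])
E
```

```text
t 11.63 tip [ 481.4 -115.8  324.7] xh -306.8 y -37.6 yaw_y -108.6 ztool [ 0.016 -0.016 -1.   ] F [ 1.1 -0.  -0.6] gap 1.000
tool delta [ 17.9 155.4  76.6] turn -0.175 q [ 0.34  0.11 -0.19  1.84  0.04  1.17 -1.76]
```

Emit:
carry_out --targets '[[[3,26,8,0,1],[3,26,8,0,1],[3,26,8,0,1],[3,26,8,0,1],[3,26,8,0,1],[2,18,4,0,1],[0,0,0,-0.09,1],[0,0,0,-0.08,1],[0,0,0,0,1]]]'

```text
time: 12.38
ee_pos: [440.1, -274.2, 424.4]
ee_rot: [0.007, 0.997, -0.08, 0.003]
ft_force: [0.0, 0.4, 0.3]
finger_gap: 1.0
```

```bash
python3 - <<'E'
from rig import bot
from h import *
import cv2
plant(bot,0,0,250,155,-98.6,xy=[482,-290])
np.save('i10.npy',bot.camera_info('wrist'),allow_pickle=True)
im=bot.get_image('wrist'); cv2.imwrite('pics/w10.png',im[:,:,::-1])
im=bot.get_image('scene'); cv2.imwrite('pics/s10.png',im[:,:,::-1])
E
```

```text
t 12.38 tip [ 440.8 -276.5  269.5] xh -472.1 y -49.8 yaw_y -99.2 ztool [ 0.004 -0.014 -1.   ] F [0.  0.4 0.3] gap 1.000
tool delta [42.7  6.5 19.8] turn -0.010 q [ 0.56  0.21 -0.07  1.86  0.03  1.07 -1.26]
```

View pics/w10.png

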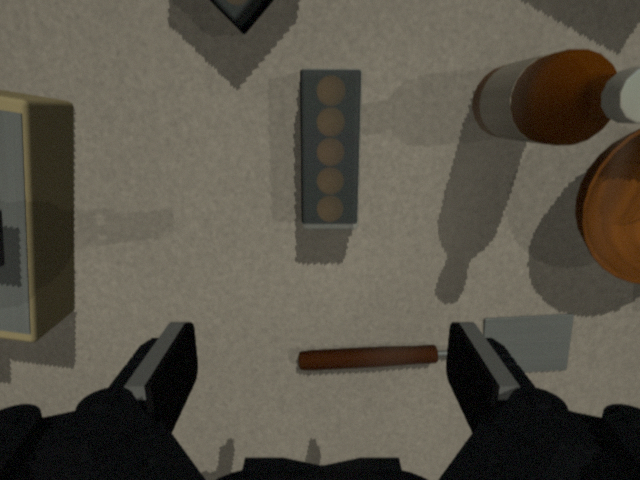

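View pics/s10.png

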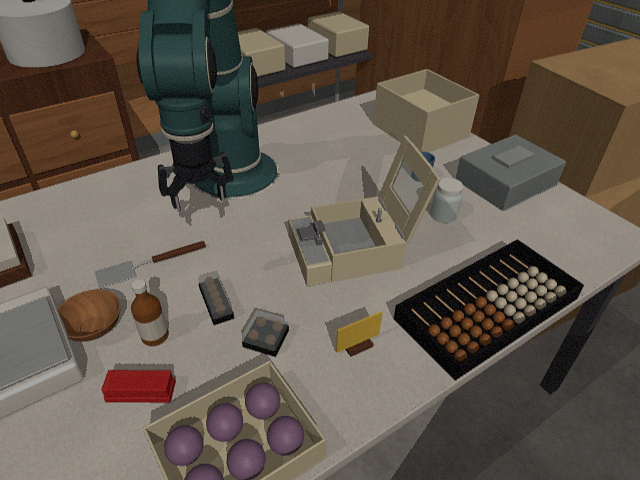

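```bash
python3 - <<'E'
from rig import bot
from h import *
i=np.load('i10.npy',allow_pickle=True).item()
P=[onz(i,u,v,45) for u,v in [(301,70),(361,70),(357.5,223),(302,223)]]
for p in P: print(p.round(1))
c=sum(P)/4; print(c, [np.linalg.norm(P[k]-P[k-1]).round(1) for k in range(4)])
a=(P[0]+P[1]-P[2]-P[3]); print(np.degrees(np.arctan2(a[1],a[0])))
print([np.degrees(np.arctan2(*(P[a]-P[b])[1::-1])) for a,b in ((0,3),(1,2))])
plant(bot,0,0,60,155,np.degrees(np.arctan2(a[1],a[0]))-90,xy=c[:2])
E
```

```text
[ 546.1 -280.9   45. ]
[ 538.9 -325.5   45. ]
[ 421.6 -306.9   45. ]
[ 429.1 -261.2   45. ]
[ 483.94623269 -293.65206275   45.        ] [np.float64(118.6), np.float64(45.2), np.float64(118.8), np.float64(46.3)]
-9.28945744584807
[np.float64(-9.55900681969207), np.float64(-9.020386612809233)]
t 12.48 tip [ 441.2 -275.9  269.9] xh -471.4 y -49.9 yaw_y -99.5 ztool [ 0.005 -0.014 -1.   ] F [0.2 0.6 0.1] gap 1.003
tool delta [ 43.6   7.7 210.3] turn -0.003 q [ 0.56  0.21 -0.07  1.86  0.03  1.07 -1.26]
```

Emit:
carry_out --targets '[[[22,4,15,0,1],[22,4,25,0,1],[0,0,30,0,1],[0,0,30,0,1],[0,0,30,0,1],[0,0,30,0,1],[0,0,20,0,1],[0,0,10,0,1],[0,0,0,0,1]]]'

```text
time: 13.23
ee_pos: [487.8, -288.6, 228.0]
ee_rot: [0.008, 0.996, -0.093, 0.006]
ft_force: [-0.2, -0.2, 0.3]
finger_gap: 0.999
```

```bash
python3 - <<'E'
from rig import bot
from h import *
import cv2
plant(bot,0,0,24,155,-99.3,xy=[484,-293.6])
i=bot.camera_info('wrist')
im=bot.get_image('wrist'); cv2.imwrite('pics/w11.png',im[:,:,::-1])
E
```

```text
t 13.23 tip [ 489.5 -291.2   73. ] xh -470.7 y -100.6 yaw_y -100.7 ztool [ 0.011 -0.017 -1.   ] F [-0.2 -0.2  0.3] gap 0.999
tool delta [-5.6  2.6 49. ] turn -0.024 q [ 0.53  0.54 -0.06  1.89  0.07  0.69 -1.33]
```

View pics/w11.png

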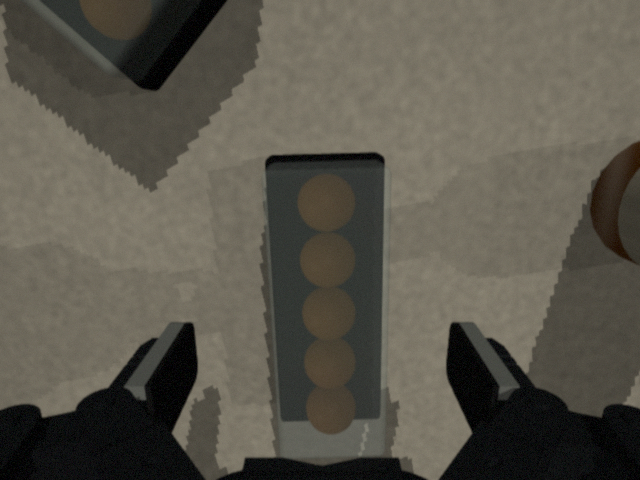

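Emit:
carry_out --targets '[[[-3,1.5,15,-0.02,1],[-3,1.5,15,0,1],[0,0,12,0,1],[0,0,4,0,1],[0,0,1,0,1]]]' --force 40

```text
time: 13.7
ee_pos: [485.1, -292.1, 187.2]
ee_rot: [0.01, 0.996, -0.084, 0.011]
ft_force: [0.5, 0.8, 0.5]
finger_gap: 1.002
```

```bash
python3 - <<'E'
from rig import bot
from h import *
plant(bot,0,0,24,155,-99.3,xy=[484,-293.6])
E
```

```text
t 13.70 tip [ 488.3 -295.5   32.3] xh -475.2 y -100.9 yaw_y -99.6 ztool [ 0.02  -0.022 -1.   ] F [0.5 0.8 0.5] gap 1.002
tool delta [-4.8 -1.3  8.1] turn -0.006 q [ 0.53  0.61 -0.06  1.91  0.08  0.6  -1.32]
```

Emit:
carry_out --targets '[[[-3,-1,5,0,1],[-2,0,3,0,1],[0,0,0,0,0.8],[0,0,0,0,0.6],[0,0,0,0,0.4],[0,0,0,0,0.4],[0,0,0,0,0.4],[0,0,0,0,0.4]]]' --force 40

```text
time: 14.37
ee_pos: [481.5, -290.5, 181.8]
ee_rot: [0.011, 0.996, -0.084, 0.013]
ft_force: [0.7, 0.4, -2.3]
finger_gap: 0.581
```

```bash
python3 - <<'E'
from rig import bot
from h import *
import cv2
plant(bot,0,0,24,155,-99.3,xy=[484,-293.6])
im=bot.get_image('wrist'); cv2.imwrite('pics/w12.png',im[:,:,::-1])
E
```

```text
t 14.37 tip [ 485.2 -294.3   26.9] xh -475.0 y -97.5 yaw_y -99.7 ztool [ 0.024 -0.024 -0.999] F [ 0.7  0.4 -2.3] gap 0.581
tool delta [-1.4 -0.5  2.8] turn -0.006 q [ 0.53  0.61 -0.06  1.92  0.08  0.58 -1.32]
```

View pics/w12.png

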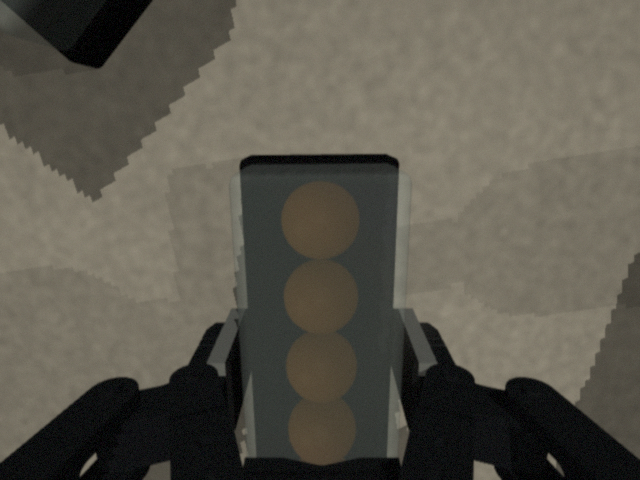

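Emit:
carry_out --targets '[[[0,0,-5,0,0.4],[0,0,-10,0,0.4],[0,0,-15,0,0.4],[0,0,-18,0,0.4],[0,0,-18,0,0.4],[0,0,-18,0,0.4],[0,0,-18,0,0.4],[0,0,-18,0,0.4],[0,0,-18,0,0.4],[0,0,-15,0,0.4],[0,0,-5,0,0.4]]]'

```text
time: 15.33
ee_pos: [476.1, -285.5, 353.3]
ee_rot: [0.011, 0.996, -0.084, 0.013]
ft_force: [0.0, -0.4, -1.6]
finger_gap: 0.581
```

```bash
python3 - <<'E'
from rig import bot
from h import *
import cv2
plant(bot,-116,0,200,155)
im=bot.get_image('wrist'); cv2.imwrite('pics/w13.png',im[:,:,::-1])
im=bot.get_image('scene'); cv2.imwrite('pics/s13.png',cv2.resize(im[130:370,100:420,::-1],None,fx=2.5,fy=2.5))
E
```

```text
t 15.33 tip [ 479.8 -289.2  198.3] xh -471.9 y -90.8 yaw_y -99.6 ztool [ 0.024 -0.024 -0.999] F [ 0.  -0.4 -1.6] gap 0.581
tool delta [ -35.3 -365.4   -9.7] turn 0.153 q [ 0.55  0.34 -0.08  1.85  0.05  0.92 -1.29]
```

View pics/s13.png

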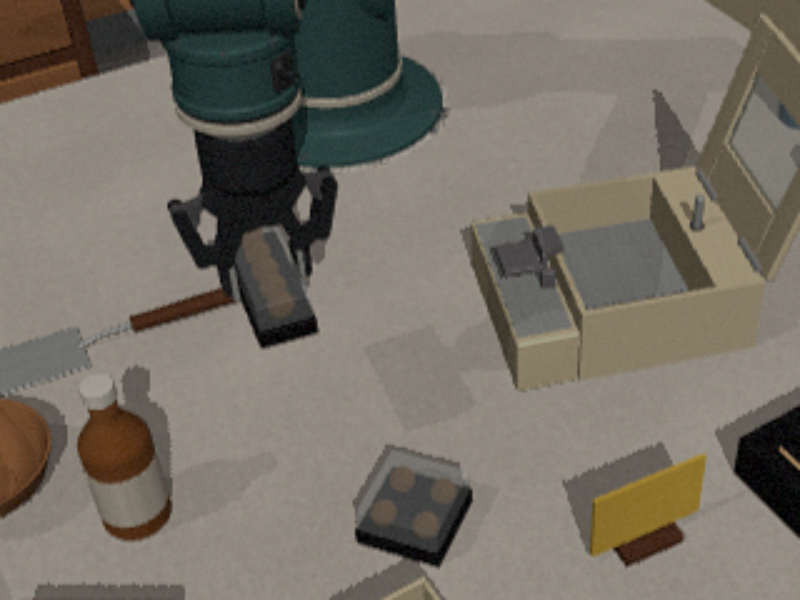

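View pics/w13.png

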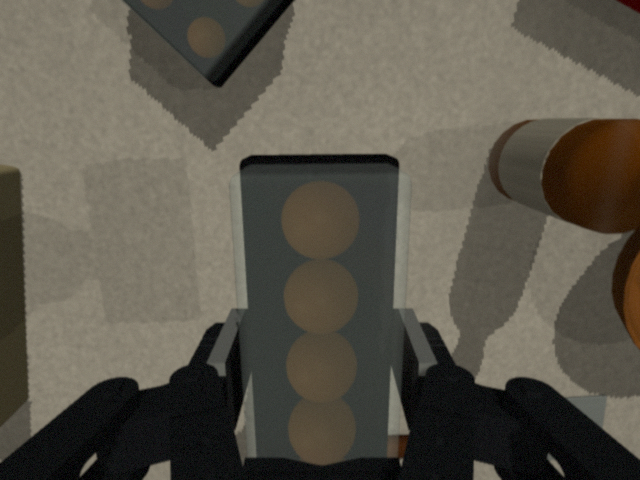

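Emit:
carry_out --targets '[[[0,0,0,0.08,0.4],[0,0,0,0.07,0.4],[0,-12,0,0,0.4],[0,-24,0,0,0.4],[0,-28,0,0,0.4],[0,-28,0,0,0.4],[0,-28,0,0,0.4],[0,-28,0,0,0.4],[0,-28,0,0,0.4],[0,-28,0,0,0.4],[0,-28,0,0,0.4],[0,-20,0,0,0.4]]]'

```text
time: 16.43
ee_pos: [555.1, -41.0, 334.6]
ee_rot: [0.01, 0.986, -0.167, 0.004]
ft_force: [0.1, 0.5, -2.3]
finger_gap: 0.578
```

```bash
python3 - <<'E'
from rig import bot
from h import *
plant(bot,-116,0,180,155)
E
```

```text
t 16.43 tip [555.9 -44.2 179.6] xh -215.4 y -85.7 yaw_y -109.2 ztool [ 0.005 -0.02  -1.   ] F [ 0.1  0.5 -2.3] gap 0.578
tool delta [-87.1 -98.1  -3.1] turn -0.015 q [ 0.13  0.38 -0.14  1.85  0.09  0.91 -1.97]
```

Emit:
carry_out --targets '[[[-12,-14,-3,-0.015,0.4],[-16,-18,-2,0,0.4],[-17,-20,-1,0,0.4],[-17,-20,0,0,0.4],[-15,-16,0,0,0.4],[-6,-7,0,0,0.4],[0,0,0,0,0.4]]]'

```text
time: 17.02
ee_pos: [502.6, 85.6, 329.8]
ee_rot: [0.01, 0.988, -0.156, -0.001]
ft_force: [-0.1, -0.6, -2.0]
finger_gap: 0.578
```

```bash
python3 - <<'E'
from rig import bot
from h import *
import cv2
plant(bot,-116,0,110,155)
np.save('i14.npy',bot.camera_info('wrist'),allow_pickle=True)
im=bot.get_image('wrist'); cv2.imwrite('pics/w14.png',im[:,:,::-1])
im=bot.get_image('top'); cv2.imwrite('pics/t14.png',cv2.resize(im[185:335,150:350,::-1],None,fx=4,fy=4))
E
```

```text
t 17.02 tip [501.6  82.6 174.9] xh -112.2 y 5.8 yaw_y -107.9 ztool [-0.006 -0.019 -1.   ] F [-0.1 -0.6 -2. ] gap 0.578
tool delta [ 5.8  2.5 64.9] turn 0.008 q [-0.05  0.31 -0.21  1.96  0.11  0.89 -2.21]
```

View pics/w14.png

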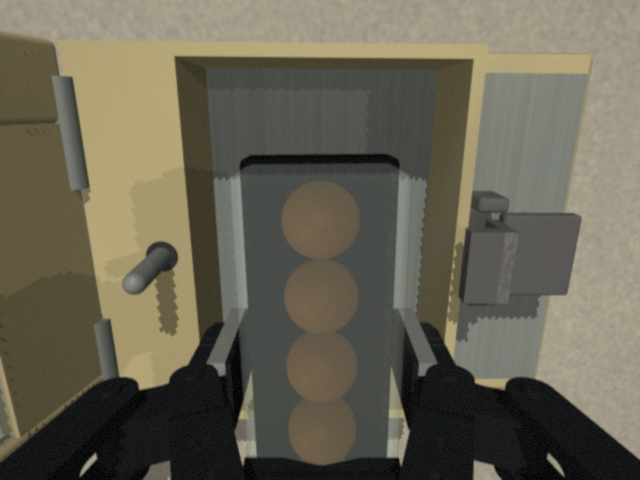

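View pics/t14.png

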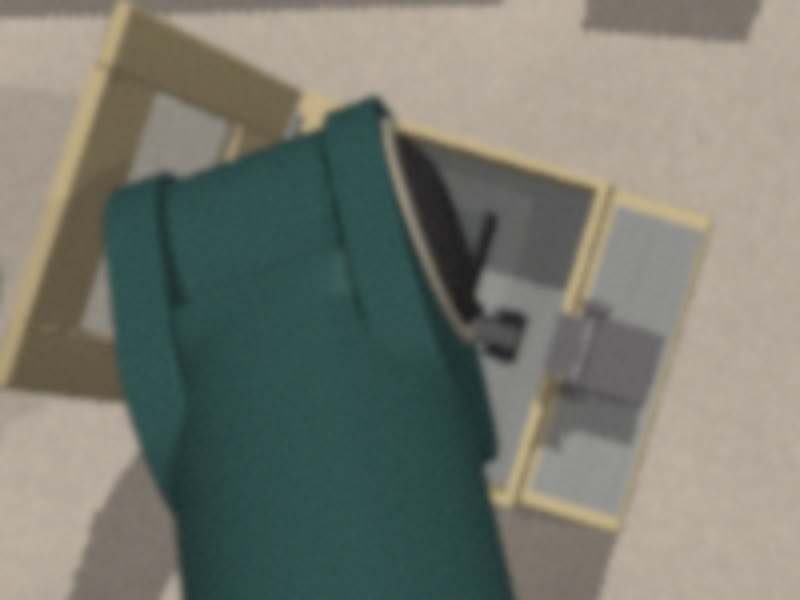

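```bash
python3 - <<'E'
from rig import bot
from h import *
import cv2
im=bot.get_image('scene'); cv2.imwrite('pics/s14.png',cv2.resize(im[0:300,200:500,::-1],None,fx=2,fy=2))
i=bot.camera_info('scene')
for z in (173,330,400,500): print(z,(proj(i,[502.6,85.6,z])-[200,0])*2)
for q,y in ((1.85,100),(1.85,-100)): print((proj(i,[*case(52,y),273])-[200,0])*2)
E
```

```text
173 [304.41059247 394.76679218]
330 [312.34789814 282.53489476]
400 [316.37489062 225.59403536]
500 [322.76034448 135.30500877]
[405.60522928 269.5736044 ]
[474.57105664 355.65813181]
```

View pics/s14.png

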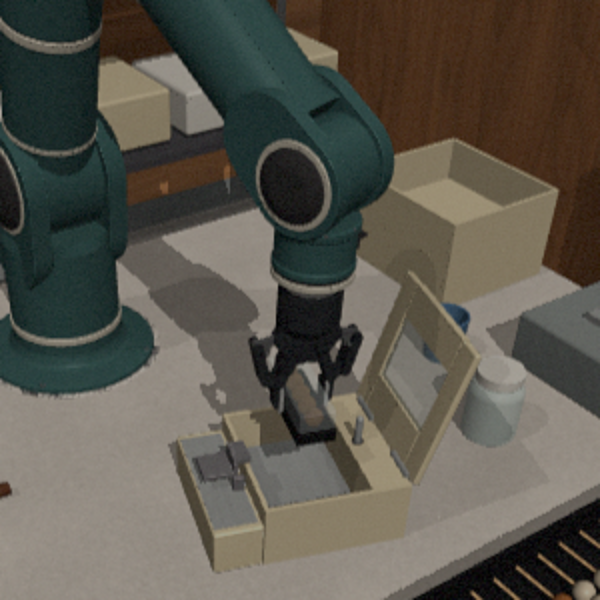

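```bash
python3 - <<'E'
from rig import bot
from h import *
i=bot.camera_info('top')
def cs(p): d=p[:2]-H; return np.array([d@ex,d@ey]).round(1)
for px in [(105,195),(120,300),(160,480),(375,100),(325,140),(490,450),(470,340)]:
    u=(px[0]+.5)/4-.5+150; v=(px[1]+.5)/4-.5+185
    print(px,[(z,onz(i,u,v,z)[:2].round(0),cs(onz(i,u,v,z))) for z in (400,460,540)])
E
```

```text
(105, 195) [(400, array([544., 182.]), array([-4.8, -3.5])), (460, array([538., 163.]), array([-24.5,  -3.2])), (540, array([529., 138.]), array([-50.8,  -2.8]))]
(120, 300) [(400, array([500., 175.]), array([-24.7,  36.7])), (460, array([497., 157.]), array([-42.8,  33.8])), (540, array([493., 133.]), array([-67. ,  29.9]))]
(160, 480) [(400, array([425., 159.]), array([-64., 103.])), (460, array([428., 142.]), array([-79. ,  94.9])), (540, array([432., 120.]), array([-99.,  84.]))]
(375, 100) [(400, array([582.,  67.]), array([-101.4,  -74.9])), (460, array([572.,  58.]), array([-113.5,  -69. ])), (540, array([560.,  45.]), array([-129.5,  -61.1]))]
(325, 140) [(400, array([565.,  89.]), array([-86.4, -52.6])), (460, array([557.,  77.]), array([-99.6, -48.4])), (540, array([546.,  62.]), array([-117.3,  -42.8]))]
(490, 450) [(400, array([433.,  22.]), array([-191.7,   51.5])), (460, array([436.,  16.]), array([-196.6,   47.5])), (540, array([439.,   8.]), array([-203.2,   42. ]))]
(470, 340) [(400, array([479.,  29.]), array([-170.1,   10.2])), (460, array([478.,  22.]), array([-176.7,    9.4])), (540, array([476.,  14.]), array([-185.5,    8.4]))]
```

```bash
python3 - <<'E'
from rig import bot
from h import *
i=np.load('i14.npy',allow_pickle=True).item()
def cs(p): d=p[:2]-H; return np.array([d@ex,d@ey]).round(1)
for n,uv,z in [('rim',(177,58),90),('rim',(473,58),90),('rim',(459,300),90),('rim',(194,300),90),('floor',(206,67),30),('floor',(438,67),30),('floor r',(427,300),30),('fl',(219,280),30)]: print(n,cs(onz(i,*uv,z)))
E
```

```text
rim [-49.2 -90.8]
rim [-181.4  -92.2]
rim [-187.6   26.8]
rim [-47.3  26.6]
floor [-48.1 -92.1]
floor [-182.2  -93.4]
floor r [-188.    54.6]
fl [-47.2  39.9]
```

Emit:
carry_out --targets '[[[2,1,15,0.008,0.4],[2,1,20,0,0.4],[1,0.5,15,0,0.4],[0,0,5,0,0.4]]]'

```text
time: 17.5
ee_pos: [510.1, 72.6, 274.5]
ee_rot: [0.01, 0.986, -0.165, 0.001]
ft_force: [-1.6, 0.2, -3.1]
finger_gap: 0.582
```

```bash
python3 - <<'E'
from rig import bot
from h import *
plant(bot,-116,1,75,155)
E
```

```text
t 17.50 tip [509.9  69.4 119.5] xh -122.1 y -6.2 yaw_y -109.0 ztool [-0.001 -0.021 -1.   ] F [-1.6  0.2 -3.1] gap 0.582
tool delta [-7.5 -6.9 44.4] turn -0.011 q [-0.05  0.4  -0.19  1.99  0.13  0.77 -2.22]
```

Emit:
carry_out --targets '[[[-4,-4,0,-0.01,0.4],[-3.5,-3,0,0,0.4],[0,0,0,0,0.4]]]'

```text
time: 17.75
ee_pos: [505.5, 80.1, 273.7]
ee_rot: [0.011, 0.987, -0.162, 0.0]
ft_force: [-0.8, 0.1, -1.3]
finger_gap: 0.582
```

```bash
python3 - <<'E'
from rig import bot
from h import *
plant(bot,-116,1,75,155)
E
```

```text
t 17.75 tip [505.   76.7 118.7] xh -116.7 y 0.8 yaw_y -108.6 ztool [-0.003 -0.022 -1.   ] F [-0.8  0.1 -1.3] gap 0.582
tool delta [-0.3 -1.6 43.7] turn -0.004 q [-0.06  0.4  -0.19  2.    0.14  0.77 -2.24]
```

Emit:
carry_out --targets '[[[-0.5,-1,10,0,0.4],[-0.5,-1,10,0,0.4],[-0.5,-1,8,0,0.4]]]'

```text
time: 18.0
ee_pos: [505.8, 83.3, 246.7]
ee_rot: [0.01, 0.987, -0.162, 0.003]
ft_force: [0.4, -0.6, -3.2]
finger_gap: 0.58
```

```bash
python3 - <<'E'
from rig import bot
from h import *
import cv2
plant(bot,-116,1,57,155)
im=bot.get_image('wrist'); cv2.imwrite('pics/w15.png',im[:,:,::-1])
im=bot.get_image('scene'); cv2.imwrite('pics/s15.png',cv2.resize(im[40:310,280:480,::-1],None,fx=2.2,fy=2.2))
E
```

```text
t 18.00 tip [506.2  80.   91.8] xh -113.2 y 0.7 yaw_y -108.6 ztool [ 0.002 -0.021 -1.   ] F [ 0.4 -0.6 -3.2] gap 0.580
tool delta [-0.6  2.2 34.8] turn -0.004 q [-0.08  0.44 -0.18  2.01  0.15  0.7  -2.26]
```

View pics/w15.png

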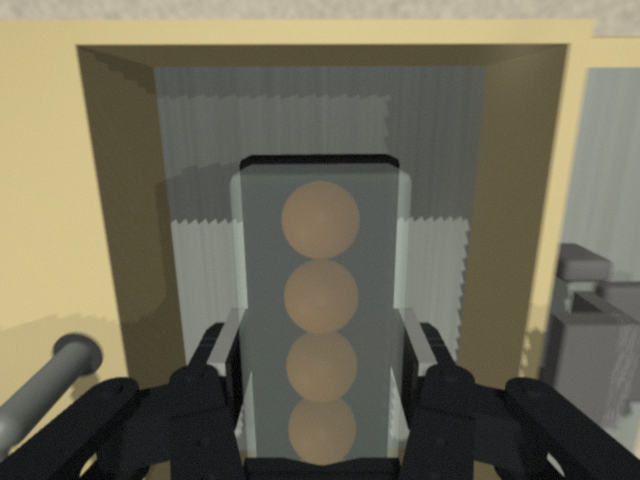

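View pics/s15.png

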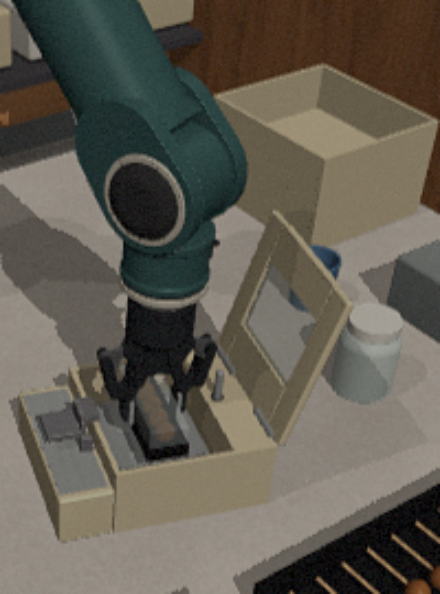

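Emit:
carry_out --targets '[[[0,0.5,10,0,0.4],[0,0.5,9,0,0.4],[0,0,6,0,0.4],[0,0,4,0,0.4]]]'

```text
time: 18.43
ee_pos: [505.2, 81.6, 214.6]
ee_rot: [0.01, 0.987, -0.161, 0.002]
ft_force: [-0.4, 0.3, -1.6]
finger_gap: 0.584
```

```bash
python3 - <<'E'
from rig import bot
from h import *
plant(bot,-116,1,57,155)
E
```

```text
t 18.43 tip [505.3  78.4  59.6] xh -115.0 y 1.0 yaw_y -108.6 ztool [ 0.001 -0.021 -1.   ] F [-0.4  0.3 -1.6] gap 0.584
tool delta [-0.   0.9  2.7] turn -0.003 q [-0.08  0.5  -0.17  2.02  0.17  0.64 -2.27]
```

Emit:
carry_out --targets '[[[0,0,1.5,0,0.4],[0,0,0.5,0,0.4]]]'

```text
time: 18.6
ee_pos: [505.0, 81.6, 211.4]
ee_rot: [0.011, 0.987, -0.161, 0.001]
ft_force: [-7.9, -1.2, 24.5]
finger_gap: 0.579
```

Emit:
carry_out --targets '[[[0,0,1,0,0.4],[0,0,0.5,0,0.4]]]'

```text
time: 18.77
ee_pos: [505.2, 81.7, 211.6]
ee_rot: [0.011, 0.987, -0.161, 0.002]
ft_force: [-1.6, 0.2, 2.3]
finger_gap: 0.583
```

Emit:
carry_out --targets '[[[0,0,0.3,0,0.58],[0,0,0,0,0.6],[0,0,0,0,0.63],[0,0,0,0,0.67],[0,0,0,0,0.72],[0,0,0,0,0.75]]]'

```text
time: 19.27
ee_pos: [505.8, 81.8, 212.3]
ee_rot: [0.01, 0.987, -0.161, 0.003]
ft_force: [0.2, 0.1, 0.2]
finger_gap: 0.749
```

```bash
python3 - <<'E'
from rig import bot
from h import *
import cv2
plant(bot,-116,1,200,155)
im=bot.get_image('wrist'); cv2.imwrite('pics/w16.png',im[:,:,::-1])
E
```

```text
t 19.27 tip [506.1  78.5  57.3] xh -114.7 y 0.3 yaw_y -108.6 ztool [ 0.002 -0.021 -1.   ] F [0.2 0.1 0.2] gap 0.749
tool delta [   0.5    4.1 -142.6] turn -0.003 q [-0.09  0.5  -0.17  2.02  0.17  0.63 -2.27]
```

View pics/w16.png

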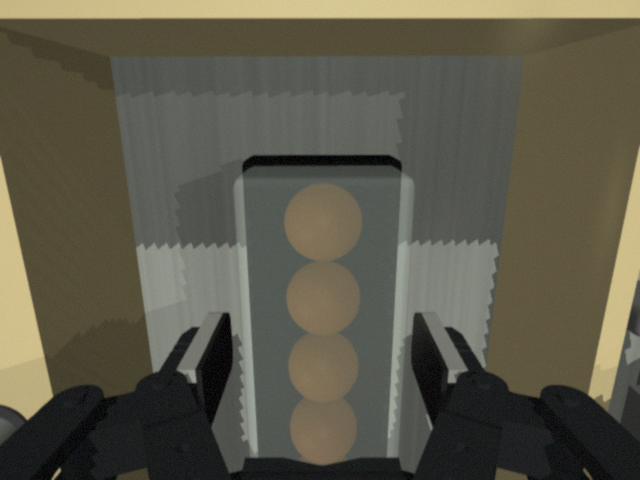

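Emit:
carry_out --targets '[[[0,0,-6,0,0.75],[0,0,-10,0,0.75],[0,0,-15,0,0.75],[0,0.5,-20,0,0.75],[0,1,-20,0,0.75],[0,1,-25,0,0.75],[0,2,-25,0,0.75],[0,3,-25,0,0.75],[0,5,-25,0,0.75]]]'

```text
time: 20.07
ee_pos: [499.5, 74.2, 392.6]
ee_rot: [0.011, 0.987, -0.16, -0.001]
ft_force: [0.6, -0.8, -0.4]
finger_gap: 0.745
```

```bash
python3 - <<'E'
from rig import bot
from h import *
plant(bot,-300,0,250,155)
E
```

```text
t 20.07 tip [498.7  70.9 237.6] xh -124.2 y 4.9 yaw_y -108.4 ztool [-0.005 -0.021 -1.   ] F [ 0.6 -0.8 -0.4] gap 0.745
tool delta [  5.  176.   -8.5] turn -0.000 q [-0.03  0.23 -0.21  1.91  0.08  1.02 -2.17]
```

Next I'll move clear in front of the case for an unobstructed check.

Emit:
carry_out --targets '[[[0,15,-5,0,0.75],[0,25,-3,0,0.75],[0,25,0,0,0.75],[0,25,0,0,0.75],[0,25,0,0,0.75],[0,25,0,0,0.75],[0,25,0,0,0.75],[0,20,0,0,0.75],[0,10,0,0,0.75],[0,0,0,0,0.75]]]'

```text
time: 20.9
ee_pos: [432.3, -117.4, 421.4]
ee_rot: [0.008, 0.987, -0.158, 0.009]
ft_force: [0.0, 0.2, 0.3]
finger_gap: 0.746
```

```bash
python3 - <<'E'
from rig import bot
from h import *
import cv2
plant(bot,-300,0,250,155)
im=bot.get_image('scene'); cv2.imwrite('pics/s17.png',im[:,:,::-1]); cv2.imwrite('pics/s17c.png',cv2.resize(im[120:290,270:450,::-1],None,fx=3.4,fy=3.4,interpolation=cv2.INTER_CUBIC))
im=bot.get_image('top'); cv2.imwrite('pics/t17.png',im[:,:,::-1])
E
```

```text
t 20.90 tip [ 434.5 -120.3  266.4] xh -325.9 y 5.5 yaw_y -108.2 ztool [ 0.015 -0.019 -1.   ] F [0.  0.2 0.3] gap 0.746
tool delta [  5.2 -26.1  16.2] turn 0.003 q [ 0.24  0.07 -0.06  2.02  0.02  1.03 -1.71]
```

View pics/s17.png

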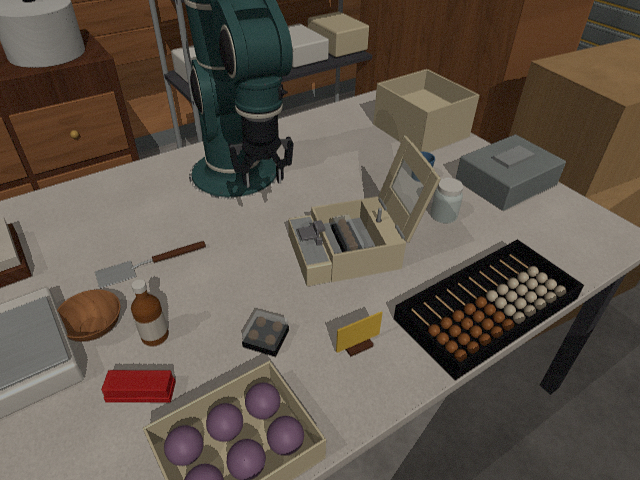

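View pics/s17c.png

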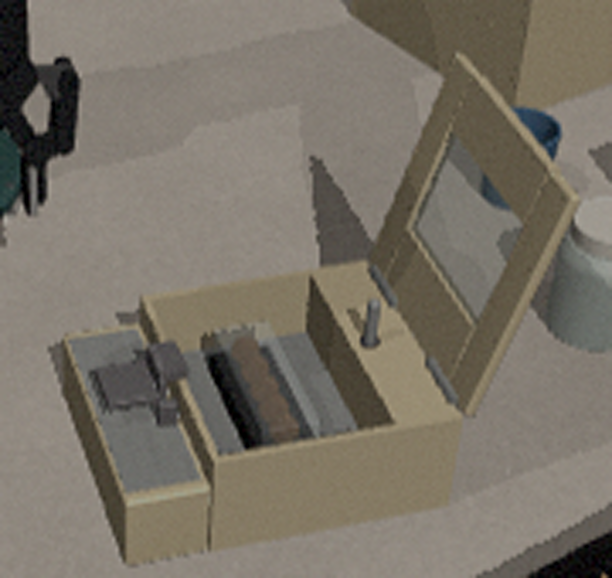

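View pics/t17.png

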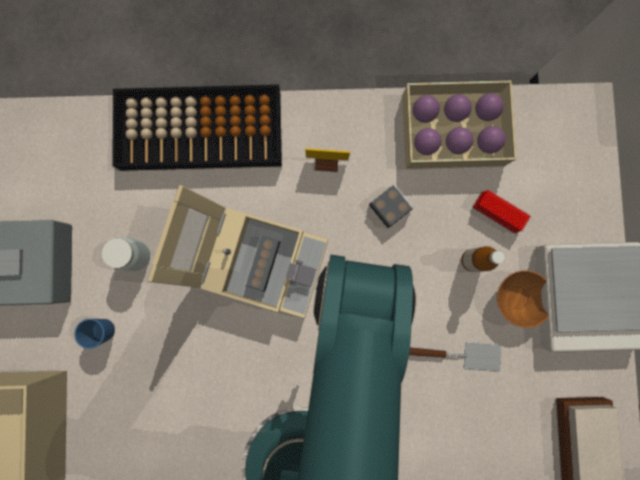

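The pack lies flat inside the case at top-view (263,265). The lid leans on its stop at (185,235), and everything else is where it was. I'll hand it in.

```bash
python3 - <<'E'
from rig import bot
print(bot.finish_job())
E
```

```text
the job is handed in; nothing more can be done
None
```

The case is open and the long pack lies inside it. I handed the job in at about 21 s of the 72 s allowed.

- **Button:** I pressed it with the fingers shut. The highest reading was about 7 N, and the lid sprang up.
- **Lid:** It had come to rest at about 0.88 rad by itself before I touched it. I took it between the open fingers and swung it back slowly, with a finger on each side, until it leaned on its stop. As it reached the stop I briefly pushed it with up to about 35 N, which is higher than I intended but below the 40 N limit.
- **Pack:** I gripped it at 40 N and lowered it onto the case floor with its length along the case's y. At touchdown the reading was briefly about 25 N. The gripper was tilted about 1.3° differently from when it picked the pack up, so one end may have settled by 1–2 mm when I let go.

**Last checks:** The pictures show the pack flat and right way up, with the lid open on its stop at about 1.85 rad. The square pack, red pack, bottle and jar look unmoved. The gripper is clear of everything and the wrist force reads about zero. No check failed, but these were judged by eye from the camera images.

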